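Put the hardness reference blocks back in their cases

TASK

The check of the hardness tester is finished: put the four bright steel reference blocks (large round, small round, square, oblong) back, each into the open wooden case whose recess has its shape and size, lying flat on the recess floor with the test face up. Set them down gently, do not drop them, and do not disturb the two black specimen mounts that stand among them.

Things in the scene. Friction and masses are not known exactly. Their poses are not given: they have to be found in the camera images.
- round_large: Bright steel hardness reference block, a disc 60 mm in diameter, 16 mm thick, about 0.36 kg, no hole, loose; lies on the bench with its indented test face up. Origin at the centre of its underside, z up through the test face (16 mm above). The large one of the two round blocks.
- round_small: Bright steel hardness reference block, a disc 40 mm in diameter, 16 mm thick, about 0.16 kg, loose; lies on the bench with its indented test face up. Origin at the centre of its underside, z up through the test face (16 mm above). The small one of the two round blocks.
- square_block: Bright steel hardness reference block, 50 x 50 mm, 16 mm thick, about 0.31 kg, loose; lies on the bench with its indented test face up. Origin at the centre of its underside, z up through the test face (16 mm above). Its sides lie along its x and y.
- oblong_block: Bright steel hardness reference block, 44 mm (along its x) by 84 mm (along its y), 16 mm thick, about 0.46 kg, loose; lies on the bench with its indented test face up. Origin at the centre of its underside, z up through the test face (16 mm above). The only long one.
- case_round_large: Wooden case bottom, lid off, fixed, 100 x 120 x 20 mm (x, y, z), with a round recess 76 mm in diameter central in its top, 5 mm deep, lined with felt: recess floor 15 mm, surrounding top and rim 20 mm above the bench. Origin: centre of its underside. The four cases stand in a row in any order, alike but for the recess. Belongs to the large round block.
- case_round_small: Wooden case bottom, lid off, fixed, 100 x 120 x 20 mm (x, y, z), with a round recess 56 mm in diameter central in its top, 5 mm deep, lined with felt: recess floor 15 mm, surrounding top and rim 20 mm above the bench. Origin: centre of its underside. The four cases stand in a row in any order, alike but for the recess. Belongs to the small round block.
- case_square: Wooden case bottom, lid off, fixed, 100 x 120 x 20 mm (x, y, z), with a square recess 66 x 66 mm along its x, y central in its top, 5 mm deep, lined with felt: recess floor 15 mm, surrounding top and rim 20 mm above the bench. Origin: centre of its underside. The four cases stand in a row in any order, alike but for the recess. Belongs to the square block.
- case_oblong: Wooden case bottom, lid off, fixed, 100 x 120 x 20 mm (x, y, z), with an oblong recess 60 mm (along the case's x) by 100 mm (along its y) central in its top, 5 mm deep, lined with felt: recess floor 15 mm, surrounding top and rim 20 mm above the bench. Origin: centre of its underside. The four cases stand in a row in any order, alike but for the recess. Belongs to the oblong block.
- mount_gear: Specimen mount, a loose black resin cylinder 30 mm in diameter and 19.5 mm high with a rectangular steel section in its top. Stands among the blocks; not to be disturbed. Origin at the centre of its underside.
- mount_bar: Specimen mount, a loose black resin cylinder 30 mm in diameter and 19.5 mm high with a round steel section in its top. Stands among the blocks; not to be disturbed. Origin at the centre of its underside.
Not all that is in view belongs to the job. Leave any pink look-alike of the round_large alone. What is shaped like the oblong_block but pink is not meant.

How it is judged:
At the end, for the whole second after the job is handed in: Each block lies flat (within 0.05 rad) and test face up on the recess floor of its own case (underside 12 to 17.2 mm above the case's underside, centre within 14 mm of the case's centre), released and at rest, and neither specimen mount is more than 20 mm from where it stood (horizontal distance between round_large and case_round_large below 0.014 m and z of round_large in the frame of case_round_large between 0.012 and 0.0172 m and angle between each of round_large, round_small, square_block, oblong_block's own z axis and vertical below 0.05 rad and linear speed of each of round_large, round_small, square_block, oblong_block below 0.02 m/s and horizontal distance between round_small and case_round_small below 0.014 m and z of round_small in the frame of case_round_small between 0.012 and 0.0172 m and horizontal distance between square_block and case_square below 0.014 m and z of square_block in the frame of case_square between 0.012 and 0.0172 m and horizontal distance between oblong_block and case_oblong below 0.014 m and z of oblong_block in the frame of case_oblong between 0.012 and 0.0172 m and distance of each of mount_gear, mount_bar from where it was at the start of the episode below 0.02 m); the robot touches nothing.
It fails at once if the large round block is dropped or thrown: faster than 0.75 m/s with its underside less than 45 mm above the bench (linear speed of round_large above 0.75 m/s and height (world z) of round_large below 0.045 m).
It fails at once if the small round block is dropped or thrown: faster than 0.75 m/s with its underside less than 45 mm above the bench (linear speed of round_small above 0.75 m/s and height (world z) of round_small below 0.045 m).
It fails at once if the square block is dropped or thrown: faster than 0.75 m/s with its underside less than 45 mm above the bench (linear speed of square_block above 0.75 m/s and height (world z) of square_block below 0.045 m).
It fails at once if the oblong block is dropped or thrown: faster than 0.75 m/s with its underside less than 45 mm above the bench (linear speed of oblong_block above 0.75 m/s and height (world z) of oblong_block below 0.045 m).
It fails at once if a specimen mount is moved more than 20 mm (distance of any of mount_gear, mount_bar from where it was at the start of the episode above 0.02 m).
It also fails if it takes over 104 s, if anything falls off the work surface, if the arm or the gripper's body presses on something with over 40 N, if the wrist force passes 120 N, or if a joint passes its speed limit or range.

ROBOT

A 6-joint arm with a two-finger parallel gripper is mounted at the origin on the work surface. World frame = base frame: x ahead of the robot, y to its left, z up, the work surface at z = 0. Lengths are in m, angles in rad, forces in N, time in s.
With the tool pointing down it reaches from about 0.25 to 0.775 m from the base axis. Payload 8.9 kg.
Tool frame: the origin (TCP) lies midway between the tips of the shut fingers; the grasp point (between the pads) lies 19 mm behind it (tcp_to_grasp is the distance from the TCP to the grasp point, in m); z points along the fingers, x is the direction in which the jaws open and shut, and the axes are right-handed (so a half turn about z gives the same grasp; the last joint's range is limited). The gripper opens to 85 mm and grips with 20 to 120 N. Pads are 22 mm wide; open, the fingers measure 114 mm over their backs; the gripper's body (76 mm by 85 mm) begins 54 mm behind the grasp point. The pads swing forward as they close: fully open they stand 13 mm farther back than shut.
Start: joints at [-1.43, 0.291, -0.153, 1.127, 0, 1.431], TCP at [0.145, -0.505, 0.231] pointing down, gripper open.
Joint ranges: [-2.52, 2.52], [-0.91, 1.74], [-1.3, 1.37], [-1.96, 2.02], [-1.52, 1.47], [-3.14, 3.14]. Speed limits (rad/s): [2.22, 2.22, 2.79, 3.14, 3.14, 3.14].

INTERFACE

Orientations are given as a unit quaternion [x, y, z, w].
In Python, from station import * gives the robot as it stands. The module is installed in compiled form; this text tells all that it offers.
- The arm moves only by the tool arm_command, never from a script. Its argument "series" is a list of rows, each an object of numbers: "dx", "dy", "dz": the shift along the tool's x, y, z in m; "ax", "ay", "az": the turn, a rotation vector about the tool's x, y, z in rad; "fingers": the finger opening in m, from 0 to 0.0854. A call has 1 to 5 rows; each row shifts and turns the commanded pose from where the row before left it, along the tool's axes as they then stand; what a row does not reach is not made up. A row lasts 1/12 s, in which the tool goes at most 41.7 mm and 7.16 degrees, less where a joint would pass 70% of its speed; a pose out of reach is approached as far as the arm can. A call is refused whole if a number of a shift passes 0.0417 or a number of a turn 0.125, either way. A call with a gripper value outside its range is refused whole. The fingers move at their own pace and stop on an object; "grip_force" is the grip in N (left out, the last holds). Time passes only in rows, so rows that do not move let the fingers close. It gives the time, the measured TCP pose, the force and the opening at its end, in the units of the state.
- get_state(): the state, without advancing time (a new reading comes with each control period).
- camera(name): name is "side" or "top"; returns the picture (400x640x3 uint8, red, green, blue); there is no depth.
- camera_info(name): a dict with "vertical_fov" (degrees; the focal length in pixels is half the picture's height over the tangent of half this angle, whatever the lens; pixels are square), "cx", "cy" (the principal point, pixels), "k1" (the pictures are not rectified: a ray, as slopes to the right and down, at radius r is drawn at 1 + k1 r^2 times it, then the intrinsics apply), "extrinsics" (4x4, takes a point from camera to world coordinates). Camera axes: x right, y down, z forward; pixel columns grow to the right and rows downward; lengths in m; the calibration is good to about 2 mm. A picture is of the moment at which its call begins. camera_info takes no time and is no camera call.
- hand_in(): hands the job in, once; it reports no verdict.
Trained networks look in the newest picture that a camera, given by its name, has taken for a name from the list of things; names that differ only in an ending like _2 or _b are one class to them, and where a whole thing is asked for, a point or a joint stands for the part that bears it (a point fixed in the world has none). Each returns a list of dicts, best first, with "score" (0 to 1); they miss things now and then, are a little off and sometimes report something else, mostly with a low value. They report only what shows in the picture. A call takes as long as a camera call. They do not tell look-alikes from the thing itself.
- outline_of(camera, query): "region" (400x640 bool, what is visible of it) and "position" ([row, column] in pixels, amid what is visible of it).
- pinpoint(camera, query): "position" ([row, column] in pixels: a listed point, or the origin of a listed thing).
The state is a dict: "time": time; "joint_positions": joint angles; "qvel": joint speeds; "effort": joint torques, N m; "tool_pos": TCP position; "ee_rot": TCP orientation; "wrist_force": force on the tool from outside, world axes, zero at the start; "torque": the same for the moment, N m; "width": finger opening in m.
Only numpy, scipy, OpenCV 4.12 (cv2) and the standard library are available. Lean on these libraries where they do the work, as an engineer would, in place of code of your own. Each camera call takes 0.05 s, during which the arm holds its last target.

## Working session

There is one attempt and no reset: what is moved stays moved. The work goes in short steps, Python scripts to look and compute and a tool call to move; the robot and the scene stay as the last step left them, time stands still between calls to the robot, and variables do not carry over. Pictures are saved under pics/ and viewed, and the job is handed in when it is done.

Besides the shell and the picture viewer there is one more tool, called after "Call:" as name(argument=value, ...) on one line, values as JSON. arm_command: Moves the arm, as the interface text tells. Its arguments: {"type":"object","properties":{"series":{"type":"array","items":{"type":"object","properties":{"dx":{"type":"number"},"dy":{"type":"number"},"dz":{"type":"number"},"ax":{"type":"number"},"ay":{"type":"number"},"az":{"type":"number"},"fingers":{"type":"number"}}}},"grip_force":{"type":"number"}},"required":["series"]}

```bash
mkdir -p pics; python3 - <<'E'
from station import *
import cv2
s=get_state(); print(s)
for n in ("top","side"):
    im=camera(n); cv2.imwrite(f"pics/{n}0.png",im[:,:,::-1]); print(camera_info(n))
E
```

```text
{'time': 0.0, 'joint_positions': array([-1.43029957e+00,  2.91295827e-01, -1.54080887e-01,  1.12669864e+00,
        1.05692570e-05,  1.43148277e+00]), 'qvel': array([ 0.00107576, -0.00102696,  0.0004099 ,  0.0003371 ,  0.00015565,
        0.00018839]), 'effort': array([ 2.47089720e-04, -5.37142003e+01,  3.31366181e+01,  1.58658286e-02,
       -1.19514561e-04, -6.53571192e-06]), 'tool_pos': array([ 0.14493262, -0.50416763,  0.23074118]), 'ee_rot': array([ 7.98803109e-01, -6.01592207e-01, -4.48735759e-04, -4.55674304e-04]), 'wrist_force': array([0.7303629 , 0.3376642 , 0.23020081]), 'torque': array([-0.06712313,  0.01052061, -0.00978224]), 'width': 0.08580506529809245}
{'vertical_fov': 42.15325267030269, 'cx': 315.30070196163035, 'cy': 205.92559217506454, 'k1': -0.03927487513897047, 'extrinsics': array([[-0.02963598, -0.99358394,  0.10914512,  0.39491965],
       [-0.99955773,  0.02918983, -0.00568357,  0.00563218],
       [ 0.00246117, -0.10926529, -0.99400958,  1.11573899],
       [ 0.        ,  0.        ,  0.        ,  1.        ]])}
{'vertical_fov': 51.28944803564141, 'cx': 324.6464033000454, 'cy': 195.16342568297839, 'k1': -0.10394019739179684, 'extrinsics': array([[-0.98949393, -0.09737842,  0.10686065,  0.37824556],
       [-0.1443319 ,  0.62256651, -0.76914189,  0.70567563],
       [ 0.00836996, -0.77648463, -0.6300806 ,  0.62627119],
       [ 0.        ,  0.        ,  0.        ,  1.        ]])}
```

View pics/top0.png

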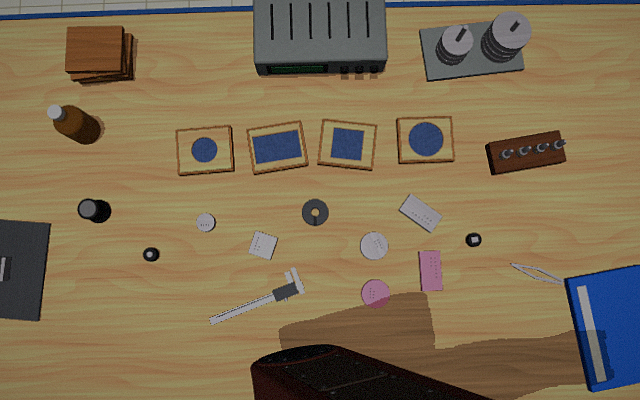

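View pics/side0.png

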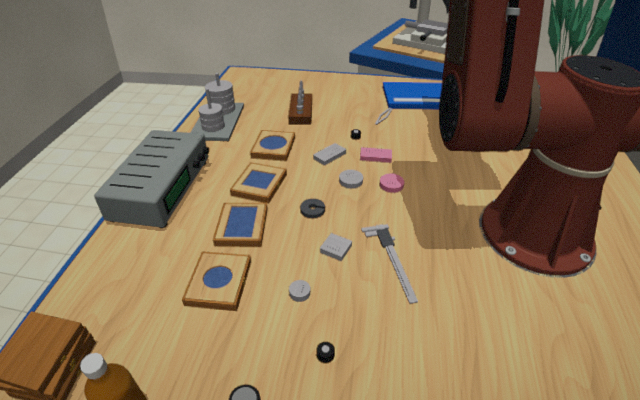

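```bash
cat > h.py <<'E'
from station import *
import cv2, numpy as np
def K(n):
    i=camera_info(n); f=200/np.tan(np.radians(i["vertical_fov"]/2))
    return np.array([[f,0,i["cx"]],[0,f,i["cy"]],[0,0,1]]),np.array([i["k1"],0,0,0,0.]),np.array(i["extrinsics"])
def toW(n,uv,z):
    k,d,T=K(n); p=cv2.undistortPoints(np.asarray(uv,float).reshape(-1,1,2),k,d).reshape(-1,2)
    r=np.c_[p,np.ones(len(p))]@T[:3,:3].T; c=T[:3,3]
    return c+r*((z-c[2])/r[:,2])[:,None]
def meas(n,mask,z):
    c=max(cv2.findContours(mask.astype(np.uint8),cv2.RETR_EXTERNAL,cv2.CHAIN_APPROX_NONE)[0],key=cv2.contourArea)
    w=toW(n,c.reshape(-1,2),z)[:,:2]
    ys,xs=np.nonzero(mask); cen=toW(n,np.c_[xs,ys],z)[:,:2].mean(0)
    r=cv2.minAreaRect((w*1000).astype(np.float32))
    return cen,r
E
cat > m.py <<'E'
from h import *
im=camera("top"); cv2.imwrite("pics/top1.png",im[:,:,::-1]); cs=camera("side")
for q,z in [("round_large",.016),("round_small",.016),("square_block",.016),("oblong_block",.016),("mount_gear",.0195),("mount_bar",.0195),("case_round_large",.02),("case_round_small",.02),("case_square",.02),("case_oblong",.02)]:
  for cam in ("top","side"):
    for o in outline_of(cam,q)[:3]:
        if o["score"]<.3: continue
        c,r=meas(cam,o["region"],z)
        print(q,cam,round(float(o["score"]),2),np.round(o["position"]),(c*1000).round(1),"rect",np.round(r[0],1),np.round(r[1],1),round(r[2],1))
E
python3 m.py
```

```text
round_large top 0.79 [246. 374.] [ 428.4 -121.3] rect [ 428.4 -121.8] [59.5 58.7] 43.0
round_large top 0.58 [294. 376.] [ 328.  -120.8] rect [ 328.  -120.6] [58.4 58.3] 24.5
round_large side 0.79 [178. 352.] [ 429.6 -110.7] rect [ 428.  -110.1] [56.7 69.9] 6.8
round_large side 0.67 [181. 391.] [ 328.3 -110.9] rect [ 329.5 -111.7] [75.3 57.9] 89.9
round_small top 0.64 [221. 207.] [489.  234.8] rect [489.3 234.9] [42.8 36.3] 88.4
round_small top 0.3 [245. 376.] [ 428.8 -121.8] rect [ 427.9 -121.3] [57.3 57.1] 87.8
round_small side 0.61 [292. 302.] [487.2 240.4] rect [487.1 239.9] [38.6 52.5] 11.9
square_block top 0.79 [248. 261.] [436.7 112.8] rect [436.8 113.2] [51.7 50.6] 70.2
square_block side 0.73 [245. 337.] [436.5 121.8] rect [436.  120.8] [65.6 56. ] 73.0
oblong_block top 0.92 [272. 431.] [ 372.9 -238.4] rect [ 373.  -238.4] [85.3 44.9] 1.7
oblong_block top 0.91 [214. 419.] [ 493.9 -224.8] rect [ 494.2 -224.2] [87.9 51.2] 52.2
oblong_block side 0.8 [153. 328.] [ 494.8 -211. ] rect [ 494.1 -211.9] [95.  56.2] 51.4
oblong_block side 0.62 [158. 378.] [ 372.7 -228.2] rect [ 373.6 -2
[... 543 characters left out ...]
se_round_large side 0.64 [145. 272.] [ 654.2 -223.9] rect [ 654.5 -227.1] [105.3 143.7] 2.2
case_round_small top 0.78 [151. 204.] [642.8 234.4] rect [643.1 233.7] [105.  125.5] 3.1
case_round_small side 0.94 [280. 220.] [641.6 244.9] rect [642.2 242.1] [107.6 135.5] 4.1
case_round_small side 0.41 [133. 351.] [ 434.8 -319.2] rect [ 434.3 -320.4] [25.7 56.3] 5.4
case_square side 0.58 [186. 258.] [646. -58.] rect [647.1 -62. ] [140.4 114.4] 81.6
case_square side 0.41 [224. 243.] [643.4  91.2] rect [643.9  86.3] [106.4 140.1] 7.6
case_oblong top 0.97 [147. 272.] [644.8  78.2] rect [645.   78.7] [104.4 123.3] 8.9
case_oblong side 0.71 [225. 245.] [642.9  92.1] rect [644.4  88.8] [102.6 137.9] 8.1
```

```bash
python3 - <<'E'
from h import *
im=cv2.imread("pics/top1.png"); hsv=cv2.cvtColor(im,cv2.COLOR_BGR2HSV)
b=((hsv[...,0]>100)&(hsv[...,0]<130)&(hsv[...,1]>90)).astype(np.uint8); b[:100]=0;b[200:]=0
g=((hsv[...,1]<45)&(hsv[...,2]>130)).astype(np.uint8); g[:190]=0;g[262:]=0
for nm,m,z in(("case",b,.016),("block",g,.016)):
    n,l,st,ce=cv2.connectedComponentsWithStats(m)
    for i in range(1,n):
        if st[i,4]<150: continue
        mm=l==i
        mm=cv2.morphologyEx(mm.astype(np.uint8),cv2.MORPH_CLOSE,np.ones((5,5)))
        c,r=meas("top",mm,z); print(nm,ce[i].round(1),st[i,4],(c*1000).round(1),np.round(r[0],1),np.round(r[1],1),round(r[2],1))
crop=cv2.resize(im[185:305,180:490],None,fx=2.5,fy=2.5,interpolation=cv2.INTER_CUBIC); cv2.imwrite("pics/crop.png",crop)
E
```

```text
case [425.2 138.9] 859 [ 654.9 -243.4] [ 655.4 -243.4] [70.5 71.1] 43.0
case [346.8 143.8] 834 [648.8 -72.8] [649.1 -72.8] [63.1 63.2] 81.9
case [276.6 146.6] 1159 [647.1  79.1] [647.2  79.1] [56.6 97.4] 8.0
case [204.1 149.5] 464 [645.4 236.1] [645.5 236.2] [51.8 50.4] 43.7
block [420.6 212.3] 748 [ 495.2 -224.9] [ 495.2 -225.1] [82.5 42.8] 52.2
block [204.7 221.7] 246 [488.8 235.5] [488.9 235.1] [37.5 36.9] 62.1
block [262.5 244.9] 532 [436.2 113.8] [436.2 113.8] [48.7 49.9] 69.6
block [373.9 245.4] 591 [ 428.  -122.3] [ 427.9 -122.4] [55.1 57.1] 87.8
```

View pics/crop.png

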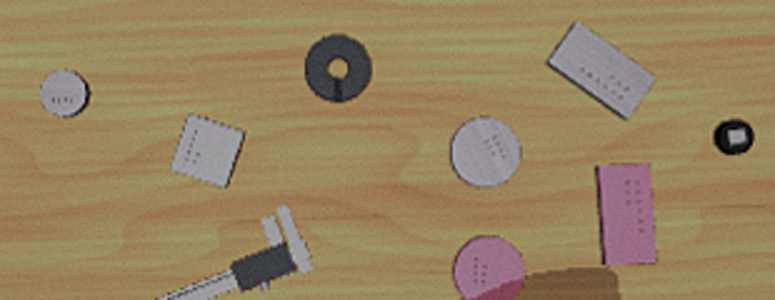

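```bash
cat > g.py <<'E'
import sys
from h import *
# usage g.py x y z phi(deg) [mm]
def info(x,y,z,phi):
    s=get_state(); p=s["tool_pos"]; from scipy.spatial.transform import Rotation as R
    M=R.from_quat(s["ee_rot"]).as_matrix(); ph=np.degrees(np.arctan2(M[1,0],M[0,0]))
    d=M.T@(np.array([x,y,z])/1000-p)
    print("t",round(s["time"],2),"p",(p*1000).round(1),"phi",round(ph,2),"tilt",np.round(M[2,:2],4),"w",round(s["width"]*1000,1),"F",s["wrist_force"].round(1),"q6",round(s["joint_positions"][5],2))
    print("tool d mm",(d*1000).round(1),"az",round(-np.radians((phi-ph+90)%180-90),3),"rows",np.ceil(np.linalg.norm(d[:])/.0417))
info(*map(float,sys.argv[1:5]))
E
python3 g.py 428 -122 120 -74
```

```text
t 1.2 p [ 145.  -504.6  231.3] phi -73.97 tilt [-0.0001  0.    ] w 85.5 F [ 0.8 -0.4 -0.8] q6 1.43
tool d mm [-289.6 -377.7  111.3] az 0.0 rows 12.0
```

Call:
arm_command(series=[{"dx":-0.0193,"dy":-0.0252,"dz":0.0074,"fingers":0.085},{"dx":-0.0193,"dy":-0.0252,"dz":0.0074},{"dx":-0.0193,"dy":-0.0252,"dz":0.0074},{"dx":-0.0193,"dy":-0.0252,"dz":0.0074},{"dx":-0.0193,"dy":-0.0252,"dz":0.0074}], grip_force=60)

```text
validation failed for argument at $.se...
```

Call:
arm_command(series=[{"dx":-0.0193,"dy":-0.0252,"dz":0.0074},{"dx":-0.0193,"dy":-0.0252,"dz":0.0074},{"dx":-0.0193,"dy":-0.0252,"dz":0.0074},{"dx":-0.0193,"dy":-0.0252,"dz":0.0074},{"dx":-0.0193,"dy":-0.0252,"dz":0.0074}])

```text
validation failed for argument at $.se...
```

Call:
arm_command(series=[{"dx":-0.0193,"dy":-0.0252,"dz":0.0074},{"dx":-0.0193,"dy":-0.0252,"dz":0.0074},{"dx":-0.0193,"dy":-0.0252,"dz":0.0074},{"dx":-0.0193,"dy":-0.0252,"dz":0.0074},{"dx":-0.0193,"dy":-0.0252,"dz":0.0074}])

```text
validation failed for argument at $.se...
```

```bash
python3 g.py 428 -122 2 -74
```

```text
t 1.2 p [ 145.  -504.6  231.3] phi -73.97 tilt [-0.0001  0.    ] w 85.5 F [ 0.8 -0.4 -0.8] q6 1.43
tool d mm [-289.5 -377.7  229.3] az 0.0 rows 13.0
```

Call:
arm_command(series=[{"dx":-0.0193,"dy":-0.0252,"dz":0.0074,"ax":0,"ay":0,"az":0,"fingers":0.085}], grip_force=60)

```text
time: 1.28
tool_pos: [0.1624, -0.4829, 0.2247]
ee_rot: [0.798, -0.603, 0.001, 0.002]
wrist_force: [0.5, 0.6, 0.3]
width: 0.0848
```

Call:
arm_command(series=[{"dx":-0.0193,"dy":-0.0252,"dz":0.0074,"ax":0,"ay":0,"az":0,"fingers":0.085},{"dx":-0.0193,"dy":-0.0252,"dz":0.0074,"ax":0,"ay":0,"az":0,"fingers":0.085},{"dx":-0.0193,"dy":-0.0252,"dz":0.0074,"ax":0,"ay":0,"az":0,"fingers":0.085},{"dx":-0.0193,"dy":-0.0252,"dz":0.0074,"ax":0,"ay":0,"az":0,"fingers":0.085}])

```text
time: 1.62
tool_pos: [0.24, -0.3758, 0.194]
ee_rot: [0.799, -0.602, 0.0, 0.0]
wrist_force: [1.5, -0.8, 0.1]
width: 0.085
```

Call:
arm_command(series=[{"dx":-0.0193,"dy":-0.0252,"dz":0.0074,"ax":0,"ay":0,"az":0,"fingers":0.085},{"dx":-0.0193,"dy":-0.0252,"dz":0.0074,"ax":0,"ay":0,"az":0,"fingers":0.085},{"dx":-0.0193,"dy":-0.0252,"dz":0.0074,"ax":0,"ay":0,"az":0,"fingers":0.085},{"dx":-0.0193,"dy":-0.0252,"dz":0.0074,"ax":0,"ay":0,"az":0,"fingers":0.085},{"dx":-0.0193,"dy":-0.0252,"dz":0.0074,"ax":0,"ay":0,"az":0,"fingers":0.085}])

```text
time: 2.03
tool_pos: [0.3346, -0.2482, 0.1572]
ee_rot: [0.799, -0.602, 0.0, 0.0]
wrist_force: [0.7, -0.5, -0.4]
width: 0.0851
```

Call:
arm_command(series=[{"dx":-0.0193,"dy":-0.0252,"dz":0.0074,"ax":0,"ay":0,"az":0,"fingers":0.085},{"dx":-0.0193,"dy":-0.0252,"dz":0.0074,"ax":0,"ay":0,"az":0,"fingers":0.085},{"dx":-0.0193,"dy":-0.0252,"dz":0.0074,"ax":0,"ay":0,"az":0,"fingers":0.085},{"dx":-0.0193,"dy":-0.0252,"dz":0.0074,"ax":0,"ay":0,"az":0,"fingers":0.085},{"dx":-0.0193,"dy":-0.0252,"dz":0.0074,"ax":0,"ay":0,"az":0,"fingers":0.085}])

```text
time: 2.45
tool_pos: [0.4292, -0.1206, 0.1201]
ee_rot: [0.799, -0.602, 0.0, -0.0]
wrist_force: [0.3, -0.4, -0.0]
width: 0.0848
```

```bash
python3 g.py 428 -122 2 -74
```

```text
t 2.45 p [ 429.2 -120.6  120.1] phi -73.97 tilt [ 0.0005 -0.0004] w 84.8 F [ 0.3 -0.4 -0. ] q6 2.42
tool d mm [  1.    1.6 118.1] az 0.001 rows 3.0
```

Call:
arm_command(series=[{"dx":0.001,"dy":0.0015,"dz":0.03,"ax":0,"ay":0,"az":0,"fingers":0.085},{"dx":0,"dy":0,"dz":0.03,"ax":0,"ay":0,"az":0,"fingers":0.085},{"dx":0,"dy":0,"dz":0.028,"ax":0,"ay":0,"az":0,"fingers":0.085},{"dx":0,"dy":0,"dz":0.02,"ax":0,"ay":0,"az":0,"fingers":0.085},{"dx":0,"dy":0,"dz":0.01,"ax":0,"ay":0,"az":0,"fingers":0.085}])

```text
time: 2.87
tool_pos: [0.4259, -0.1225, 0.0001]
ee_rot: [0.799, -0.601, -0.001, 0.0]
wrist_force: [-0.8, 0.8, -0.4]
width: 0.085
```

```bash
python3 g.py 428 -122 2 -74; python3 - <<'E'
from h import *
im=camera("side"); cv2.imwrite("pics/s1.png",cv2.resize(im[100:260,240:500],None,fx=3,fy=3)[:,:,::-1])
E
```

```text
t 2.87 p [ 4.259e+02 -1.225e+02  1.000e-01] phi -73.95 tilt [-0.0019  0.0022] w 85.0 F [-0.8  0.8 -0.4] q6 2.42
tool d mm [ 0.1 -2.2 -1.9] az 0.001 rows 1.0
```

View pics/s1.png

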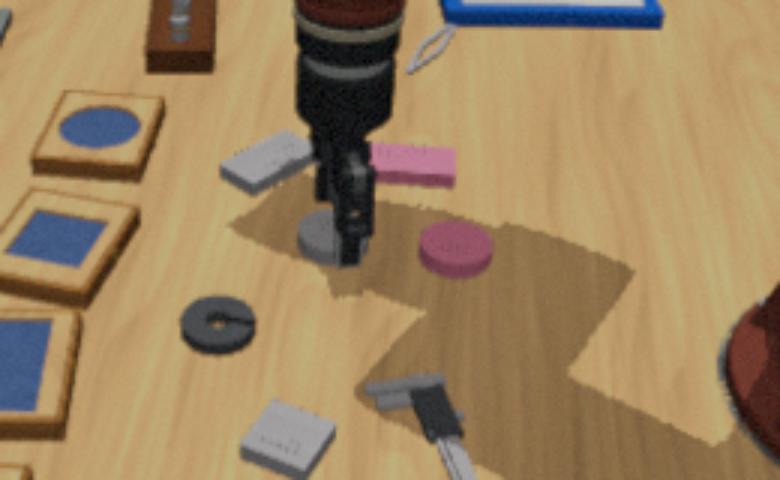

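The side view shows the open fingers straddling the large disc at about (330,240). Next I close on it gently.

Call:
arm_command(series=[{"dx":0,"dy":0,"dz":-0.002,"ax":0,"ay":0,"az":0,"fingers":0.07},{"dx":0,"dy":0,"dz":0,"ax":0,"ay":0,"az":0,"fingers":0.06},{"dx":0,"dy":0,"dz":0,"ax":0,"ay":0,"az":0,"fingers":0.05},{"dx":0,"dy":0,"dz":0,"ax":0,"ay":0,"az":0,"fingers":0.05},{"dx":0,"dy":0,"dz":0,"ax":0,"ay":0,"az":0,"fingers":0.05}], grip_force=60)

```text
time: 3.33
tool_pos: [0.4278, -0.1235, 0.006]
ee_rot: [0.799, -0.602, 0.001, -0.0]
wrist_force: [-2.6, 2.3, 10.5]
width: 0.0571
```

```bash
python3 g.py 655 -243 90 -74; python3 - <<'E'
from h import *
im=camera("side"); cv2.imwrite("pics/s2.png",cv2.resize(im[150:200,310:410],None,fx=7,fy=7,interpolation=cv2.INTER_CUBIC)[:,:,::-1])
E
```

```text
t 3.33 p [ 427.8 -123.5    6. ] phi -73.97 tilt [ 0.0011 -0.0015] w 57.1 F [-2.6  2.3 10.5] q6 2.42
tool d mm [ 177.6 -185.5  -83.6] az 0.001 rows 7.0
```

View pics/s2.png

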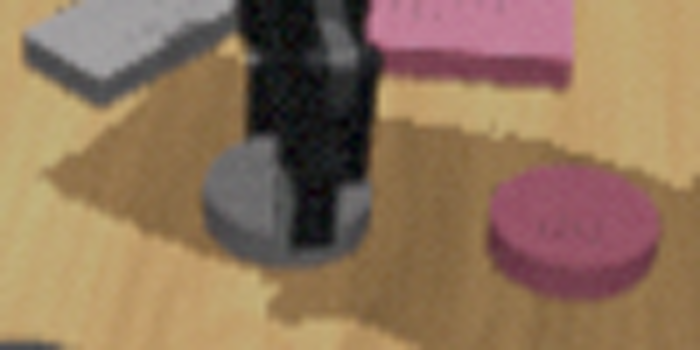

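Call:
arm_command(series=[{"dx":0,"dy":0,"dz":-0.004,"ax":0,"ay":0,"az":0,"fingers":0.05},{"dx":0,"dy":0,"dz":-0.006,"ax":0,"ay":0,"az":0,"fingers":0.05},{"dx":0,"dy":0,"dz":-0.01,"ax":0,"ay":0,"az":0,"fingers":0.05}])

```text
time: 3.63
tool_pos: [0.4269, -0.1233, 0.0249]
ee_rot: [0.799, -0.602, -0.0, 0.0]
wrist_force: [-0.8, 0.3, -3.8]
width: 0.0568
```

```bash
python3 g.py 655 -243 90 -74; python3 - <<'E'
from h import *
im=camera("side"); cv2.imwrite("pics/s3.png",cv2.resize(im[140:200,310:410],None,fx=7,fy=7,interpolation=cv2.INTER_CUBIC)[:,:,::-1])
E
```

```text
t 3.63 p [ 426.9 -123.3   24.9] phi -73.97 tilt [-0.0002  0.0003] w 56.8 F [-0.8  0.3 -3.8] q6 2.42
tool d mm [ 178.  -186.1  -65.2] az 0.0 rows 7.0
```

View pics/s3.png

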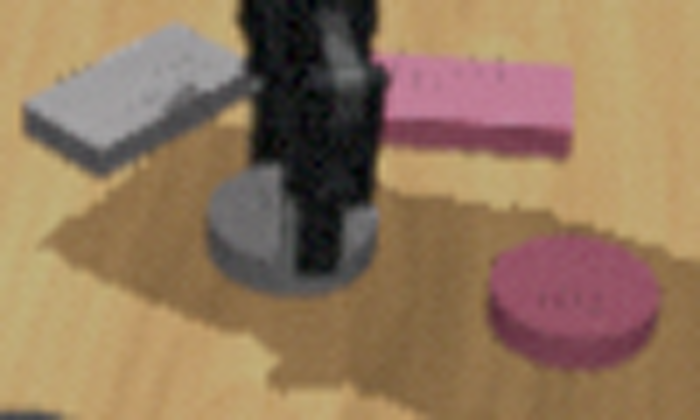

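Call:
arm_command(series=[{"dx":0,"dy":0,"dz":-0.02,"ax":0,"ay":0,"az":0,"fingers":0.05},{"dx":0.01,"dy":-0.01,"dz":-0.025,"ax":0,"ay":0,"az":0,"fingers":0.05},{"dx":0.02,"dy":-0.021,"dz":-0.01,"ax":0,"ay":0,"az":0,"fingers":0.05},{"dx":0.022,"dy":-0.023,"dz":0,"ax":0,"ay":0,"az":0,"fingers":0.05},{"dx":0.022,"dy":-0.023,"dz":0,"ax":0,"ay":0,"az":0,"fingers":0.05}])

```text
time: 4.1
tool_pos: [0.5235, -0.1741, 0.0811]
ee_rot: [0.799, -0.602, 0.001, -0.0]
wrist_force: [0.5, -0.4, -4.3]
width: 0.0566
```

Call:
arm_command(series=[{"dx":0.022,"dy":-0.023,"dz":0,"ax":0,"ay":0,"az":0,"fingers":0.05},{"dx":0.022,"dy":-0.023,"dz":0,"ax":0,"ay":0,"az":0,"fingers":0.05},{"dx":0.022,"dy":-0.023,"dz":0,"ax":0,"ay":0,"az":0,"fingers":0.05},{"dx":0.02,"dy":-0.021,"dz":0,"ax":0,"ay":0,"az":0,"fingers":0.05},{"dx":0.01,"dy":-0.011,"dz":0,"ax":0,"ay":0,"az":0,"fingers":0.05}])

```text
time: 4.52
tool_pos: [0.6479, -0.2394, 0.0795]
ee_rot: [0.799, -0.602, 0.001, -0.0]
wrist_force: [-1.0, 0.3, -4.1]
width: 0.0565
```

Call:
arm_command(series=[{"dx":0.005,"dy":-0.005,"dz":0,"ax":0,"ay":0,"az":0,"fingers":0.05},{"dx":0,"dy":0,"dz":0,"ax":0,"ay":0,"az":0,"fingers":0.05}])

```text
time: 4.68
tool_pos: [0.6526, -0.2418, 0.079]
ee_rot: [0.799, -0.602, 0.0, -0.0]
wrist_force: [0.3, -0.5, -4.5]
width: 0.0566
```

```bash
python3 g.py 655 -243 24 -74;python3 - <<'E'
from h import *
im=camera("side"); cv2.imwrite("pics/s4.png",cv2.resize(im[80:200,220:340],None,fx=5,fy=5,interpolation=cv2.INTER_CUBIC)[:,:,::-1])
E
```

```text
t 4.68 p [ 652.6 -241.8   79. ] phi -73.99 tilt [ 0.0006 -0.0006] w 56.6 F [ 0.3 -0.5 -4.5] q6 2.4
tool d mm [ 1.8 -2.  55. ] az 0.0 rows 2.0
```

View pics/s4.png

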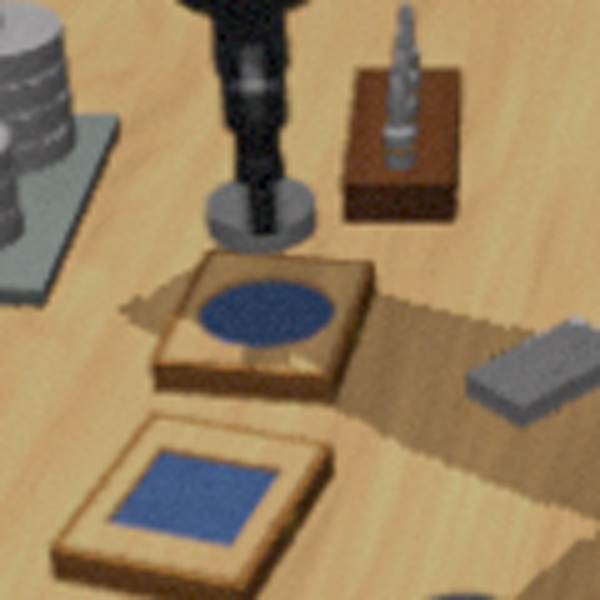

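Call:
arm_command(series=[{"dx":0.002,"dy":-0.002,"dz":0.015,"ax":0,"ay":0,"az":0,"fingers":0.05},{"dx":0,"dy":0,"dz":0.018,"ax":0,"ay":0,"az":0,"fingers":0.05},{"dx":0,"dy":0,"dz":0.012,"ax":0,"ay":0,"az":0,"fingers":0.05},{"dx":0,"dy":0,"dz":0.006,"ax":0,"ay":0,"az":0,"fingers":0.05},{"dx":0,"dy":0,"dz":0.002,"ax":0,"ay":0,"az":0,"fingers":0.05}])

```text
time: 5.15
tool_pos: [0.6525, -0.2416, 0.0251]
ee_rot: [0.799, -0.602, -0.001, 0.0]
wrist_force: [0.2, 0.2, -4.2]
width: 0.0565
```

```bash
python3 g.py 655 -243 21 -74;python3 - <<'E'
from h import *
im=camera("side"); cv2.imwrite("pics/s5.png",cv2.resize(im[80:200,220:340],None,fx=5,fy=5,interpolation=cv2.INTER_CUBIC)[:,:,::-1])
E
```

```text
t 5.15 p [ 652.5 -241.6   25.1] phi -73.97 tilt [-0.0017  0.0019] w 56.5 F [ 0.2  0.2 -4.2] q6 2.4
tool d mm [ 2.  -2.   4.1] az 0.001 rows 1.0
```

View pics/s5.png

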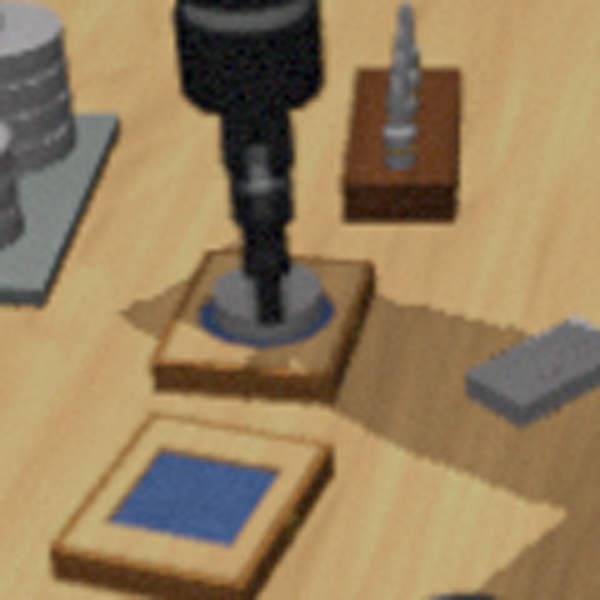

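Disc (265,305) is centred above the blue recess. I lower it slowly until it makes contact.

Call:
arm_command(series=[{"dx":0.001,"dy":-0.001,"dz":0.002,"ax":0,"ay":0,"az":0,"fingers":0.05},{"dx":0,"dy":0,"dz":0.0015,"ax":0,"ay":0,"az":0,"fingers":0.05},{"dx":0,"dy":0,"dz":0,"ax":0,"ay":0,"az":0,"fingers":0.05}])

```text
time: 5.45
tool_pos: [0.6555, -0.2432, 0.0233]
ee_rot: [0.799, -0.602, 0.0, -0.0]
wrist_force: [-0.6, 0.8, -3.7]
width: 0.0567
```

Call:
arm_command(series=[{"dx":0,"dy":0,"dz":0.0015,"ax":0,"ay":0,"az":0,"fingers":0.05},{"dx":0,"dy":0,"dz":0.001,"ax":0,"ay":0,"az":0,"fingers":0.05},{"dx":0,"dy":0,"dz":0,"ax":0,"ay":0,"az":0,"fingers":0.05}])

```text
time: 5.7
tool_pos: [0.6555, -0.2432, 0.0212]
ee_rot: [0.799, -0.602, 0.001, -0.0]
wrist_force: [-0.8, 0.7, 1.5]
width: 0.0571
```

Call:
arm_command(series=[{"dx":0,"dy":0,"dz":0,"ax":0,"ay":0,"az":0,"fingers":0.06},{"dx":0,"dy":0,"dz":0,"ax":0,"ay":0,"az":0,"fingers":0.066},{"dx":0,"dy":0,"dz":0,"ax":0,"ay":0,"az":0,"fingers":0.072},{"dx":0,"dy":0,"dz":-0.005,"ax":0,"ay":0,"az":0,"fingers":0.08},{"dx":0,"dy":0,"dz":-0.015,"ax":0,"ay":0,"az":0,"fingers":0.085}])

```text
time: 6.12
tool_pos: [0.6537, -0.2424, 0.0387]
ee_rot: [0.799, -0.602, -0.002, 0.0]
wrist_force: [-0.3, 0.6, -0.5]
width: 0.085
```

```bash
python3 g.py 495 -225 90 -37.8;python3 - <<'E'
from h import *
im=camera("side"); cv2.imwrite("pics/s6.png",cv2.resize(im[80:200,220:340],None,fx=5,fy=5,interpolation=cv2.INTER_CUBIC)[:,:,::-1])
E
```

```text
t 6.12 p [ 653.7 -242.4   38.7] phi -73.97 tilt [-0.0024  0.0026] w 85.0 F [-0.3  0.6 -0.5] q6 2.4
tool d mm [-60.7 147.9 -50.8] az -0.631 rows 5.0
```

View pics/s6.png

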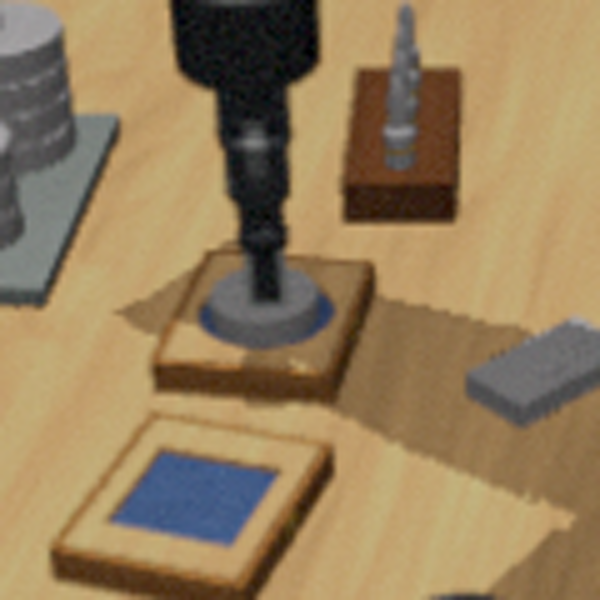

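Call:
arm_command(series=[{"dx":0,"dy":0,"dz":-0.03,"ax":0,"ay":0,"az":0,"fingers":0.085},{"dx":0,"dy":0,"dz":-0.025,"ax":0,"ay":0,"az":-0.11,"fingers":0.085},{"dx":0,"dy":0,"dz":0,"ax":0,"ay":0,"az":-0.11,"fingers":0.085},{"dx":0,"dy":0,"dz":0,"ax":0,"ay":0,"az":-0.11,"fingers":0.085},{"dx":0,"dy":0,"dz":0,"ax":0,"ay":0,"az":-0.11,"fingers":0.085}])

```text
time: 6.58
tool_pos: [0.6557, -0.2433, 0.0963]
ee_rot: [0.912, -0.41, 0.001, 0.0]
wrist_force: [-0.2, 0.0, -0.2]
width: 0.085
```

Call:
arm_command(series=[{"dx":0,"dy":0,"dz":0,"ax":0,"ay":0,"az":-0.11,"fingers":0.085},{"dx":0,"dy":0,"dz":0,"ax":0,"ay":0,"az":-0.08,"fingers":0.085}])

```text
time: 6.75
tool_pos: [0.6554, -0.2432, 0.0957]
ee_rot: [0.947, -0.322, 0.0, 0.0]
wrist_force: [0.7, 0.8, 0.0]
width: 0.0851
```

```bash
python3 g.py 495 -225 90 -37.8
```

```text
t 6.75 p [ 655.4 -243.2   95.7] phi -37.54 tilt [ 0.0008 -0.0001] w 85.1 F [0.7 0.8 0. ] q6 1.77
tool d mm [-138.3   83.3    5.6] az 0.005 rows 4.0
```

Call:
arm_command(series=[{"dx":-0.02,"dy":0.012,"dz":0,"ax":0,"ay":0,"az":0.005,"fingers":0.085},{"dx":-0.035,"dy":0.021,"dz":0,"ax":0,"ay":0,"az":0,"fingers":0.085},{"dx":-0.035,"dy":0.021,"dz":0,"ax":0,"ay":0,"az":0,"fingers":0.085},{"dx":-0.035,"dy":0.021,"dz":0,"ax":0,"ay":0,"az":0,"fingers":0.085},{"dx":-0.0133,"dy":0.0083,"dz":0,"ax":0,"ay":0,"az":0,"fingers":0.085}])

```text
time: 7.17
tool_pos: [0.4897, -0.2214, 0.095]
ee_rot: [0.945, -0.327, -0.002, -0.0]
wrist_force: [0.8, 0.2, -0.7]
width: 0.0848
```

Call:
arm_command(series=[{"dx":0,"dy":0,"dz":0.015,"ax":0,"ay":0,"az":0,"fingers":0.08},{"dx":0,"dy":0,"dz":0.015,"ax":0,"ay":0,"az":0,"fingers":0.08},{"dx":0,"dy":0,"dz":0.015,"ax":0,"ay":0,"az":0,"fingers":0.08}])

```text
time: 7.42
tool_pos: [0.4953, -0.2237, 0.0507]
ee_rot: [0.945, -0.327, 0.001, 0.0]
wrist_force: [0.0, -0.1, 0.5]
width: 0.0798
```

```bash
python3 g.py 495 -225 4 -37.8;python3 - <<'E'
from h import *
for n,(a,b,c,d) in (("side",(80,200,270,430)),("top",(80,290,350,510))):
  im=camera(n); cv2.imwrite(f"pics/s7{n}.png",cv2.resize(im[a:b,c:d],None,fx=2.8,fy=2.8,interpolation=cv2.INTER_CUBIC)[:,:,::-1])
E
```

```text
t 7.42 p [ 495.3 -223.7   50.7] phi -38.18 tilt [ 0.0024 -0.0003] w 79.8 F [ 0.  -0.1  0.5] q6 1.68
tool d mm [ 0.5  1.2 46.7] az -0.007 rows 2.0
```

View pics/s7side.png

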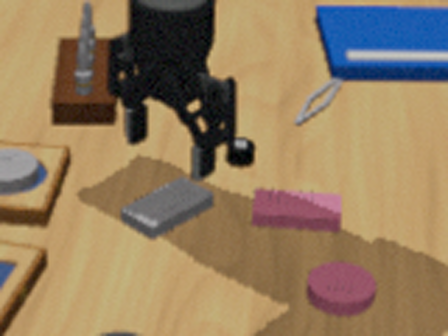

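View pics/s7top.png

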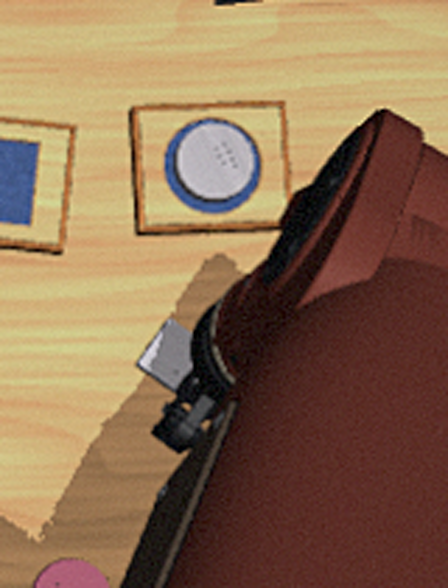

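Call:
arm_command(series=[{"dx":0.0005,"dy":0.001,"dz":0.02,"ax":0,"ay":0,"az":-0.007,"fingers":0.08},{"dx":0,"dy":0,"dz":0.017,"ax":0,"ay":0,"az":0,"fingers":0.08},{"dx":0,"dy":0,"dz":0.009,"ax":0,"ay":0,"az":0,"fingers":0.08},{"dx":0,"dy":0,"dz":0,"ax":0,"ay":0,"az":0,"fingers":0.065},{"dx":0,"dy":0,"dz":0,"ax":0,"ay":0,"az":0,"fingers":0.055}], grip_force=60)

```text
time: 7.93
tool_pos: [0.4948, -0.2243, 0.0048]
ee_rot: [0.946, -0.324, -0.0, -0.0]
wrist_force: [-0.1, -0.2, 0.4]
width: 0.0574
```

Call:
arm_command(series=[{"dx":0,"dy":0,"dz":0,"ax":0,"ay":0,"az":0,"fingers":0.045},{"dx":0,"dy":0,"dz":0,"ax":0,"ay":0,"az":0,"fingers":0.036},{"dx":0,"dy":0,"dz":0,"ax":0,"ay":0,"az":0,"fingers":0.036},{"dx":0,"dy":0,"dz":0,"ax":0,"ay":0,"az":0,"fingers":0.036}])

```text
time: 8.27
tool_pos: [0.4955, -0.2248, 0.0058]
ee_rot: [0.946, -0.324, 0.001, 0.0]
wrist_force: [-1.5, 1.2, 5.8]
width: 0.042
```

Call:
arm_command(series=[{"dx":0,"dy":0,"dz":-0.004,"ax":0,"ay":0,"az":0,"fingers":0.036},{"dx":0,"dy":0,"dz":-0.008,"ax":0,"ay":0,"az":0,"fingers":0.036},{"dx":0,"dy":0,"dz":-0.01,"ax":0,"ay":0,"az":0,"fingers":0.036},{"dx":0,"dy":0,"dz":0,"ax":0,"ay":0,"az":0,"fingers":0.036}])

```text
time: 8.6
tool_pos: [0.4958, -0.225, 0.0286]
ee_rot: [0.946, -0.324, 0.001, 0.0]
wrist_force: [1.2, 0.6, -5.1]
width: 0.0419
```

```bash
python3 g.py 647 79 80 8;python3 - <<'E'
from h import *
for n,(a,b,c,d) in (("side",(110,190,270,430)),):
  im=camera(n); cv2.imwrite(f"pics/s8{n}.png",cv2.resize(im[a:b,c:d],None,fx=4,fy=4,interpolation=cv2.INTER_CUBIC)[:,:,::-1])
E
```

```text
t 8.6 p [ 495.8 -225.    28.6] phi -37.76 tilt [ 0.0028 -0.0003] w 41.9 F [ 1.2  0.6 -5.1] q6 1.67
tool d mm [ -66.4 -332.9  -51.5] az -0.799 rows 9.0
```

View pics/s8side.png

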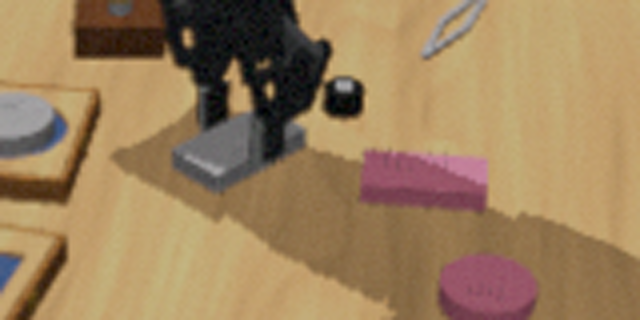

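Call:
arm_command(series=[{"dx":0,"dy":0,"dz":-0.02,"ax":0,"ay":0,"az":-0.05,"fingers":0.036},{"dx":0,"dy":0,"dz":-0.02,"ax":0,"ay":0,"az":-0.1,"fingers":0.036},{"dx":0,"dy":0,"dz":-0.012,"ax":0,"ay":0,"az":-0.1,"fingers":0.036},{"dx":0,"dy":0,"dz":0,"ax":0,"ay":0,"az":-0.1,"fingers":0.036},{"dx":0,"dy":0,"dz":0,"ax":0,"ay":0,"az":-0.1,"fingers":0.036}])

```text
time: 9.07
tool_pos: [0.4952, -0.2246, 0.0792]
ee_rot: [0.995, -0.102, 0.001, 0.0]
wrist_force: [-0.4, 0.1, -4.4]
width: 0.0419
```

Call:
arm_command(series=[{"dx":0,"dy":0,"dz":0,"ax":0,"ay":0,"az":-0.1,"fingers":0.036},{"dx":0,"dy":0,"dz":0,"ax":0,"ay":0,"az":-0.1,"fingers":0.036},{"dx":0,"dy":0,"dz":0,"ax":0,"ay":0,"az":-0.1,"fingers":0.036},{"dx":0,"dy":0,"dz":0,"ax":0,"ay":0,"az":-0.05,"fingers":0.036},{"dx":0,"dy":0,"dz":0,"ax":0,"ay":0,"az":0,"fingers":0.036}])

```text
time: 9.48
tool_pos: [0.4944, -0.2242, 0.0782]
ee_rot: [0.997, 0.072, -0.0, -0.0]
wrist_force: [-0.3, 0.4, -4.8]
width: 0.0421
```

```bash
python3 g.py 647 79 80 8
```

```text
t 9.48 p [ 494.4 -224.2   78.2] phi 8.21 tilt [-0.0003 -0.0003] w 42.1 F [-0.3  0.4 -4.8] q6 0.87
tool d mm [ 194.3 -278.3   -1.8] az 0.004 rows 9.0
```

Call:
arm_command(series=[{"dx":0.0097,"dy":-0.0139,"dz":0,"ax":0,"ay":0,"az":0.004,"fingers":0.036},{"dx":0.0194,"dy":-0.0278,"dz":0,"ax":0,"ay":0,"az":0,"fingers":0.036},{"dx":0.0194,"dy":-0.0278,"dz":0,"ax":0,"ay":0,"az":0,"fingers":0.036},{"dx":0.0194,"dy":-0.0278,"dz":0,"ax":0,"ay":0,"az":0,"fingers":0.036},{"dx":0.0194,"dy":-0.0278,"dz":0,"ax":0,"ay":0,"az":0,"fingers":0.036}])

```text
time: 9.9
tool_pos: [0.5644, -0.0871, 0.0783]
ee_rot: [0.998, 0.067, -0.0, -0.0]
wrist_force: [0.7, -0.2, -5.2]
width: 0.0422
```

Call:
arm_command(series=[{"dx":0.0194,"dy":-0.0278,"dz":0,"ax":0,"ay":0,"az":0,"fingers":0.036},{"dx":0.0194,"dy":-0.0278,"dz":0,"ax":0,"ay":0,"az":0,"fingers":0.036},{"dx":0.0194,"dy":-0.0278,"dz":0,"ax":0,"ay":0,"az":0,"fingers":0.036},{"dx":0.0194,"dy":-0.0278,"dz":0,"ax":0,"ay":0,"az":0,"fingers":0.036},{"dx":0.0194,"dy":-0.0278,"dz":0,"ax":0,"ay":0,"az":0,"fingers":0.036}])

```text
time: 10.32
tool_pos: [0.6414, 0.0642, 0.0781]
ee_rot: [0.998, 0.067, -0.0, 0.0]
wrist_force: [1.0, -1.1, -5.7]
width: 0.0418
```

Call:
arm_command(series=[{"dx":0.0097,"dy":-0.0139,"dz":0,"ax":0,"ay":0,"az":0,"fingers":0.036},{"dx":0,"dy":0,"dz":0,"ax":0,"ay":0,"az":0,"fingers":0.036},{"dx":0,"dy":0,"dz":0,"ax":0,"ay":0,"az":0,"fingers":0.036}])

```text
time: 10.57
tool_pos: [0.6486, 0.0786, 0.0777]
ee_rot: [0.998, 0.068, -0.0, 0.0]
wrist_force: [-0.3, -0.3, -5.4]
width: 0.0421
```

```bash
python3 g.py 647 79 24 8
```

```text
t 10.57 p [648.6  78.6  77.7] phi 7.86 tilt [-0.0008  0.0001] w 42.1 F [-0.3 -0.3 -5.4] q6 1.44
tool d mm [-1.5 -0.6 53.7] az -0.003 rows 2.0
```

Call:
arm_command(series=[{"dx":-0.0015,"dy":-0.0005,"dz":0.015,"ax":0,"ay":0,"az":0,"fingers":0.036},{"dx":0,"dy":0,"dz":0.018,"ax":0,"ay":0,"az":0,"fingers":0.036},{"dx":0,"dy":0,"dz":0.012,"ax":0,"ay":0,"az":0,"fingers":0.036},{"dx":0,"dy":0,"dz":0.006,"ax":0,"ay":0,"az":0,"fingers":0.036},{"dx":0,"dy":0,"dz":0,"ax":0,"ay":0,"az":0,"fingers":0.036}])

```text
time: 10.98
tool_pos: [0.6458, 0.0771, 0.0257]
ee_rot: [0.998, 0.068, -0.002, -0.0]
wrist_force: [-0.4, 0.2, -4.4]
width: 0.0421
```

```bash
python3 g.py 647 79 20.8 8;python3 - <<'E'
from h import *
for n,(a,b,c,d) in (("side",(160,280,170,310)),):
  im=camera(n); cv2.imwrite(f"pics/s9{n}.png",cv2.resize(im[a:b,c:d],None,fx=5,fy=5,interpolation=cv2.INTER_CUBIC)[:,:,::-1])
E
```

```text
t 10.98 p [645.8  77.1  25.7] phi 7.77 tilt [-0.0031 -0.0003] w 42.1 F [-0.4  0.2 -4.4] q6 1.44
tool d mm [ 1.5 -1.7  4.9] az -0.004 rows 1.0
```

View pics/s9side.png

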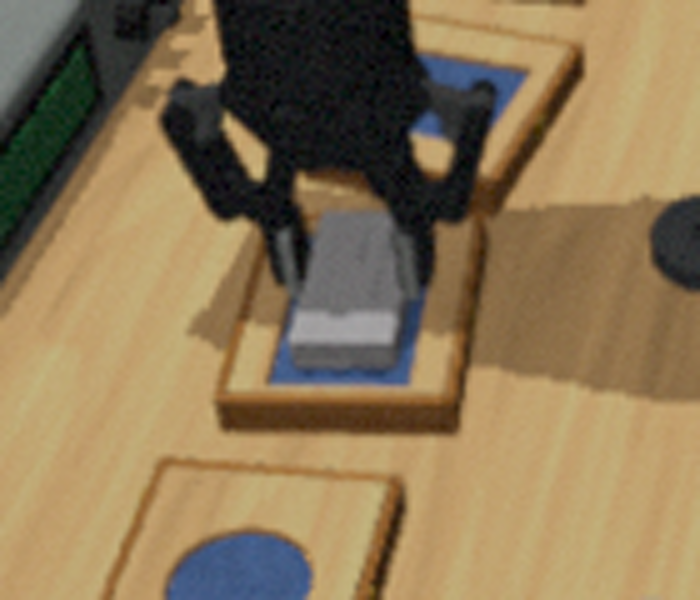

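Call:
arm_command(series=[{"dx":0.0005,"dy":-0.001,"dz":0.0025,"ax":0,"ay":0,"az":0,"fingers":0.036},{"dx":0,"dy":0,"dz":0.0015,"ax":0,"ay":0,"az":0,"fingers":0.036},{"dx":0,"dy":0,"dz":0,"ax":0,"ay":0,"az":0,"fingers":0.036}])

```text
time: 11.28
tool_pos: [0.6479, 0.079, 0.0237]
ee_rot: [0.998, 0.068, 0.0, 0.0]
wrist_force: [-0.0, 0.0, -4.9]
width: 0.0419
```

```bash
python3 g.py 647 79 20.8 8;python3 - <<'E'
from h import *
for n,(a,b,c,d) in (("side",(160,280,170,310)),("top",(80,200,200,380))):
  im=camera(n); cv2.imwrite(f"pics/s10{n}.png",cv2.resize(im[a:b,c:d],None,fx=4,fy=4,interpolation=cv2.INTER_CUBIC)[:,:,::-1])
E
```

```text
t 11.28 p [647.9  79.   23.7] phi 7.85 tilt [0.0007 0.0001] w 41.9 F [-0.   0.  -4.9] q6 1.44
tool d mm [-0.9 -0.1  2.9] az -0.003 rows 1.0
```

View pics/s10side.png

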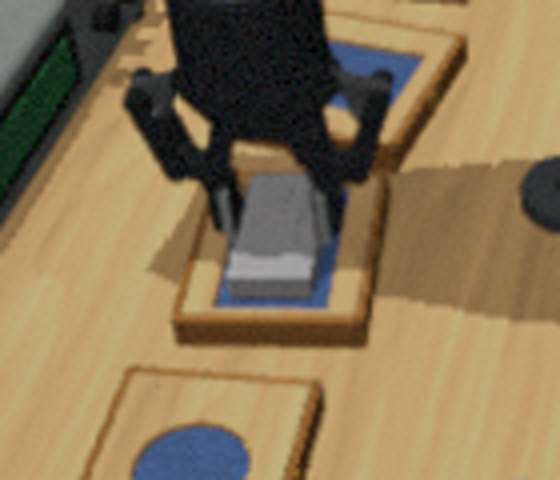

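View pics/s10top.png

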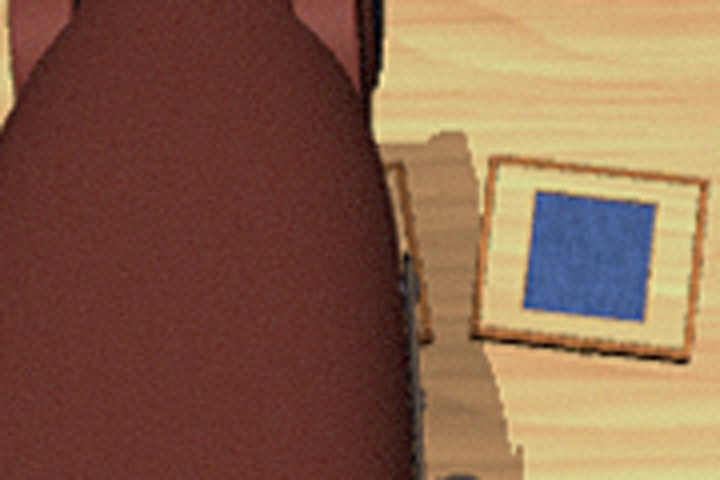

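Call:
arm_command(series=[{"dx":-0.0015,"dy":0,"dz":0.0015,"ax":0,"ay":0,"az":0,"fingers":0.036},{"dx":0,"dy":0,"dz":0.0015,"ax":0,"ay":0,"az":0,"fingers":0.036},{"dx":0,"dy":0,"dz":0,"ax":0,"ay":0,"az":0,"fingers":0.036}])

```text
time: 11.63
tool_pos: [0.6461, 0.0788, 0.0209]
ee_rot: [0.998, 0.068, 0.0, 0.0]
wrist_force: [-2.6, -0.2, 1.1]
width: 0.0422
```

Call:
arm_command(series=[{"dx":0,"dy":0,"dz":0,"ax":0,"ay":0,"az":0,"fingers":0.046},{"dx":0,"dy":0,"dz":0,"ax":0,"ay":0,"az":0,"fingers":0.052},{"dx":0,"dy":0,"dz":0,"ax":0,"ay":0,"az":0,"fingers":0.058},{"dx":0,"dy":0,"dz":-0.005,"ax":0,"ay":0,"az":0,"fingers":0.062},{"dx":0,"dy":0,"dz":-0.02,"ax":0,"ay":0,"az":0,"fingers":0.07}])

```text
time: 12.05
tool_pos: [0.6441, 0.0787, 0.0431]
ee_rot: [0.998, 0.068, -0.002, -0.0]
wrist_force: [-0.3, 0.3, 0.4]
width: 0.0694
```

Call:
arm_command(series=[{"dx":0,"dy":0,"dz":-0.025,"ax":0,"ay":0,"az":0,"fingers":0.08},{"dx":0,"dy":0,"dz":-0.025,"ax":0,"ay":0,"az":0.1,"fingers":0.08},{"dx":0,"dy":0,"dz":0,"ax":0,"ay":0,"az":0.1,"fingers":0.08},{"dx":0,"dy":0,"dz":0,"ax":0,"ay":0,"az":0.1,"fingers":0.08},{"dx":0,"dy":0,"dz":0,"ax":0,"ay":0,"az":0.1,"fingers":0.08}])

```text
time: 12.47
tool_pos: [0.6467, 0.0788, 0.0965]
ee_rot: [0.991, -0.134, 0.001, -0.0]
wrist_force: [-0.8, -0.6, -0.0]
width: 0.0802
```

Call:
arm_command(series=[{"dx":0,"dy":0,"dz":0,"ax":0,"ay":0,"az":0.09,"fingers":0.08},{"dx":0,"dy":0,"dz":0,"ax":0,"ay":0,"az":0,"fingers":0.08}])

```text
time: 12.63
tool_pos: [0.6464, 0.0788, 0.0959]
ee_rot: [0.984, -0.178, 0.0, -0.0]
wrist_force: [-0.4, -0.1, 0.2]
width: 0.0801
```

```bash
python3 g.py 436.3 113.5 90 -20.4;python3 - <<'E'
from h import *
for n,(a,b,c,d) in (("side",(160,280,170,310)),):
  im=camera(n); cv2.imwrite(f"pics/s11{n}.png",cv2.resize(im[a:b,c:d],None,fx=4,fy=4,interpolation=cv2.INTER_CUBIC)[:,:,::-1])
E
```

```text
t 12.63 p [646.4  78.8  95.9] phi -20.46 tilt [ 0.0006 -0.0003] w 80.1 F [-0.4 -0.1  0.2] q6 1.94
tool d mm [-208.9   40.9    5.7] az -0.001 rows 6.0
```

View pics/s11side.png

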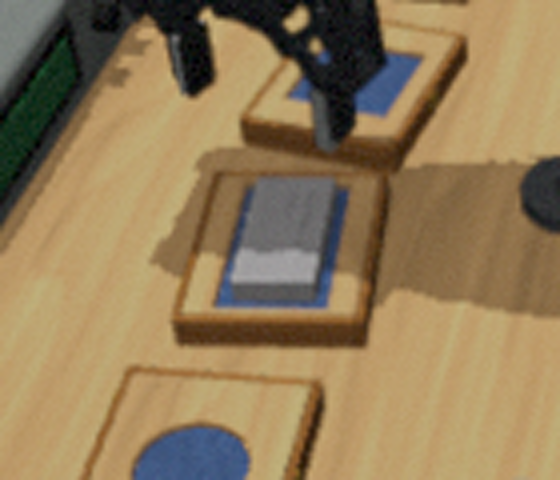

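Call:
arm_command(series=[{"dx":-0.018,"dy":0.0035,"dz":0,"ax":0,"ay":0,"az":0,"fingers":0.08},{"dx":-0.035,"dy":0.007,"dz":0,"ax":0,"ay":0,"az":0,"fingers":0.08},{"dx":-0.035,"dy":0.007,"dz":0,"ax":0,"ay":0,"az":0,"fingers":0.08},{"dx":-0.035,"dy":0.007,"dz":0,"ax":0,"ay":0,"az":0,"fingers":0.08},{"dx":-0.035,"dy":0.007,"dz":0,"ax":0,"ay":0,"az":0,"fingers":0.08}])

```text
time: 13.1
tool_pos: [0.4853, 0.104, 0.0954]
ee_rot: [0.985, -0.174, 0.0, -0.0]
wrist_force: [1.1, -0.3, 0.9]
width: 0.0801
```

Call:
arm_command(series=[{"dx":-0.035,"dy":0.007,"dz":0.01,"ax":0,"ay":0,"az":0,"fingers":0.08},{"dx":-0.016,"dy":0.0025,"dz":0.01,"ax":0,"ay":0,"az":0,"fingers":0.08},{"dx":0,"dy":0,"dz":0.015,"ax":0,"ay":0,"az":0,"fingers":0.08},{"dx":0,"dy":0,"dz":0,"ax":0,"ay":0,"az":0,"fingers":0.08}])

```text
time: 13.43
tool_pos: [0.4338, 0.1126, 0.0591]
ee_rot: [0.985, -0.174, -0.001, 0.0]
wrist_force: [0.1, 0.0, -0.4]
width: 0.0801
```

```bash
python3 g.py 436.3 113.5 4 -20.4;python3 - <<'E'
from h import *
for n,(a,b,c,d) in (("side",(180,290,270,430)),):
  im=camera(n); cv2.imwrite(f"pics/s12{n}.png",cv2.resize(im[a:b,c:d],None,fx=4,fy=4,interpolation=cv2.INTER_CUBIC)[:,:,::-1])
E
```

```text
t 13.43 p [433.8 112.6  59.1] phi -20.0 tilt [-0.002  0.001] w 80.1 F [ 0.1  0.  -0.4] q6 2.01
tool d mm [ 2.2 -1.7 55.1] az 0.007 rows 2.0
```

View pics/s12side.png

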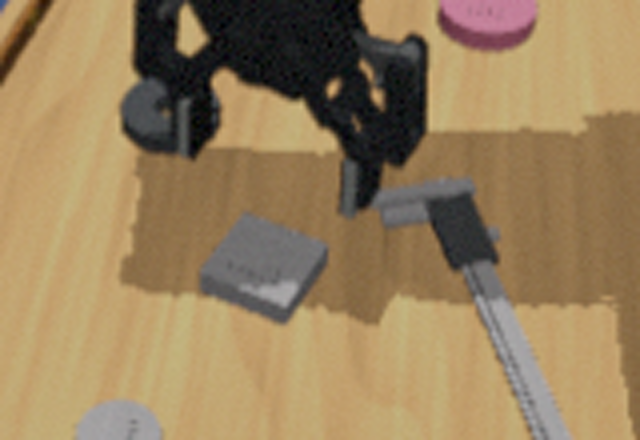

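```bash
python3 - <<'E'
from h import *
print(toW("side",[[363.7,230],[365,236]],.005).round(3), toW("top",[[290,268],[286,276]],.005).round(3))
E
python3 g.py 436.3 113.5 4 -20.4
```

```text
[[0.383 0.052 0.005]
 [0.379 0.07  0.005]] [[0.386 0.057 0.005]
 [0.369 0.066 0.005]]
t 13.48 p [435.2 112.6  60.1] phi -20.06 tilt [-0.0009  0.0005] w 79.7 F [ 0.4 -0.1  0. ] q6 2.01
tool d mm [ 0.7 -1.3 56.1] az 0.006 rows 2.0
```

Call:
arm_command(series=[{"dx":0.0005,"dy":-0.001,"dz":0.022,"ax":0,"ay":0,"az":0.006,"fingers":0.08},{"dx":0,"dy":0,"dz":0.02,"ax":0,"ay":0,"az":0,"fingers":0.08},{"dx":0,"dy":0,"dz":0.013,"ax":0,"ay":0,"az":0,"fingers":0.08},{"dx":0,"dy":0,"dz":0,"ax":0,"ay":0,"az":0,"fingers":0.068},{"dx":0,"dy":0,"dz":0,"ax":0,"ay":0,"az":0,"fingers":0.058}])

```text
time: 13.9
tool_pos: [0.4373, 0.1132, 0.0056]
ee_rot: [0.984, -0.178, -0.0, 0.0]
wrist_force: [0.1, 0.4, -0.3]
width: 0.059
```

Call:
arm_command(series=[{"dx":0,"dy":0,"dz":0,"ax":0,"ay":0,"az":0,"fingers":0.05},{"dx":0,"dy":0,"dz":0,"ax":0,"ay":0,"az":0,"fingers":0.042},{"dx":0,"dy":0,"dz":0,"ax":0,"ay":0,"az":0,"fingers":0.042},{"dx":0,"dy":0,"dz":0,"ax":0,"ay":0,"az":0,"fingers":0.042}])

```text
time: 14.23
tool_pos: [0.4376, 0.1134, 0.0068]
ee_rot: [0.984, -0.178, 0.001, -0.0]
wrist_force: [-2.0, -0.6, 6.3]
width: 0.0479
```

Call:
arm_command(series=[{"dx":0,"dy":0,"dz":-0.004,"ax":0,"ay":0,"az":0,"fingers":0.042},{"dx":0,"dy":0,"dz":-0.008,"ax":0,"ay":0,"az":0,"fingers":0.042},{"dx":0,"dy":0,"dz":-0.02,"ax":0,"ay":0,"az":0,"fingers":0.042},{"dx":0,"dy":0,"dz":-0.025,"ax":0,"ay":0,"az":0,"fingers":0.042},{"dx":0,"dy":0,"dz":-0.018,"ax":0,"ay":0,"az":-0.1,"fingers":0.042}])

```text
time: 14.65
tool_pos: [0.4371, 0.1133, 0.0828]
ee_rot: [0.992, -0.13, 0.001, -0.0]
wrist_force: [0.9, -0.3, -3.1]
width: 0.048
```

Call:
arm_command(series=[{"dx":0,"dy":0,"dz":0,"ax":0,"ay":0,"az":-0.1,"fingers":0.042},{"dx":0,"dy":0,"dz":0,"ax":0,"ay":0,"az":-0.015,"fingers":0.042},{"dx":0,"dy":0,"dz":0,"ax":0,"ay":0,"az":0,"fingers":0.042}])

```text
time: 14.9
tool_pos: [0.4368, 0.1133, 0.081]
ee_rot: [0.997, -0.073, 0.0, -0.0]
wrist_force: [-0.5, 0.5, -2.5]
width: 0.0479
```

```bash
python3 g.py 649 -73 80 -8.1;python3 - <<'E'
from h import *
for n,(a,b,c,d) in (("side",(180,290,270,430)),):
  im=camera(n); cv2.imwrite(f"pics/s13{n}.png",cv2.resize(im[a:b,c:d],None,fx=4,fy=4,interpolation=cv2.INTER_CUBIC)[:,:,::-1])
E
```

```text
t 14.9 p [436.8 113.3  81. ] phi -8.34 tilt [ 0.0009 -0.0002] w 47.9 F [-0.5  0.5 -2.5] q6 1.81
tool d mm [237.  153.6   1.2] az -0.004 rows 7.0
```

View pics/s13side.png

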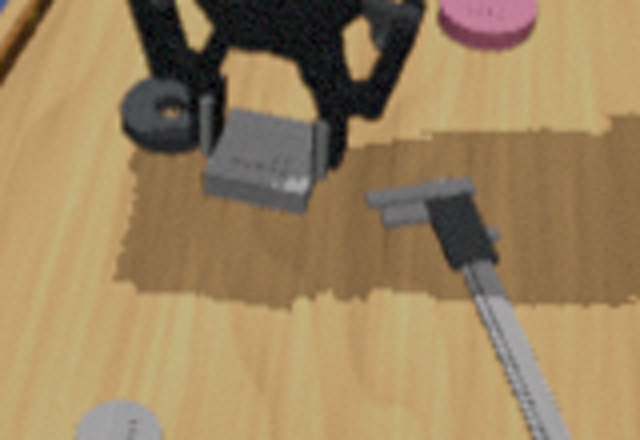

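Call:
arm_command(series=[{"dx":0.0148,"dy":0.0096,"dz":0,"ax":0,"ay":0,"az":0,"fingers":0.042},{"dx":0.0296,"dy":0.0192,"dz":0,"ax":0,"ay":0,"az":0,"fingers":0.042},{"dx":0.0296,"dy":0.0192,"dz":0,"ax":0,"ay":0,"az":0,"fingers":0.042},{"dx":0.0296,"dy":0.0192,"dz":0,"ax":0,"ay":0,"az":0,"fingers":0.042},{"dx":0.0296,"dy":0.0192,"dz":0,"ax":0,"ay":0,"az":0,"fingers":0.042}])

```text
time: 15.37
tool_pos: [0.5565, 0.0076, 0.0796]
ee_rot: [0.997, -0.073, -0.001, -0.0]
wrist_force: [-0.0, 0.3, -2.7]
width: 0.0478
```

Call:
arm_command(series=[{"dx":0.0296,"dy":0.0192,"dz":0,"ax":0,"ay":0,"az":0,"fingers":0.042},{"dx":0.0296,"dy":0.0192,"dz":0,"ax":0,"ay":0,"az":0,"fingers":0.042},{"dx":0.0296,"dy":0.0192,"dz":0,"ax":0,"ay":0,"az":0,"fingers":0.042},{"dx":0.0148,"dy":0.0096,"dz":0,"ax":0,"ay":0,"az":-0.004,"fingers":0.042},{"dx":0,"dy":0,"dz":0,"ax":0,"ay":0,"az":0,"fingers":0.042}])

```text
time: 15.78
tool_pos: [0.6512, -0.0758, 0.0791]
ee_rot: [0.997, -0.073, 0.0, 0.0]
wrist_force: [-0.7, 0.6, -2.7]
width: 0.0478
```

```bash
python3 g.py 649 -73 25 -8.1
```

```text
t 15.78 p [651.2 -75.8  79.1] phi -8.33 tilt [0.0008 0.0008] w 47.8 F [-0.7  0.6 -2.7] q6 1.49
tool d mm [-2.6 -2.5 54.1] az -0.004 rows 2.0
```

Call:
arm_command(series=[{"dx":-0.002,"dy":-0.002,"dz":0.015,"ax":0,"ay":0,"az":0,"fingers":0.042},{"dx":0,"dy":0,"dz":0.018,"ax":0,"ay":0,"az":0,"fingers":0.042},{"dx":0,"dy":0,"dz":0.012,"ax":0,"ay":0,"az":0,"fingers":0.042},{"dx":0,"dy":0,"dz":0.007,"ax":0,"ay":0,"az":0,"fingers":0.042},{"dx":0,"dy":0,"dz":0,"ax":0,"ay":0,"az":0,"fingers":0.042}])

```text
time: 16.2
tool_pos: [0.6454, -0.0698, 0.0262]
ee_rot: [0.998, -0.07, -0.002, -0.0]
wrist_force: [-0.4, -0.1, -2.9]
width: 0.0476
```

```bash
python3 g.py 649 -73 21.8 -8.1;python3 - <<'E'
from h import *
for n,(a,b,c,d) in (("side",(120,240,190,330)),):
  im=camera(n); cv2.imwrite(f"pics/s14{n}.png",cv2.resize(im[a:b,c:d],None,fx=5,fy=5,interpolation=cv2.INTER_CUBIC)[:,:,::-1])
E
python3 g.py 649 -73 21.8 -8.1
```

```text
t 16.2 p [645.4 -69.8  26.2] phi -8.06 tilt [-0.0039 -0.0003] w 47.6 F [-0.4 -0.1 -2.9] q6 1.49
tool d mm [4.  2.7 4.4] az 0.001 rows 1.0
t 16.25 p [646.3 -70.   27.5] phi -8.05 tilt [-0.0021 -0.0002] w 48.0 F [-0.5 -0.2 -2.4] q6 1.49
tool d mm [3.1 2.6 5.7] az 0.001 rows 1.0
```

View pics/s14side.png

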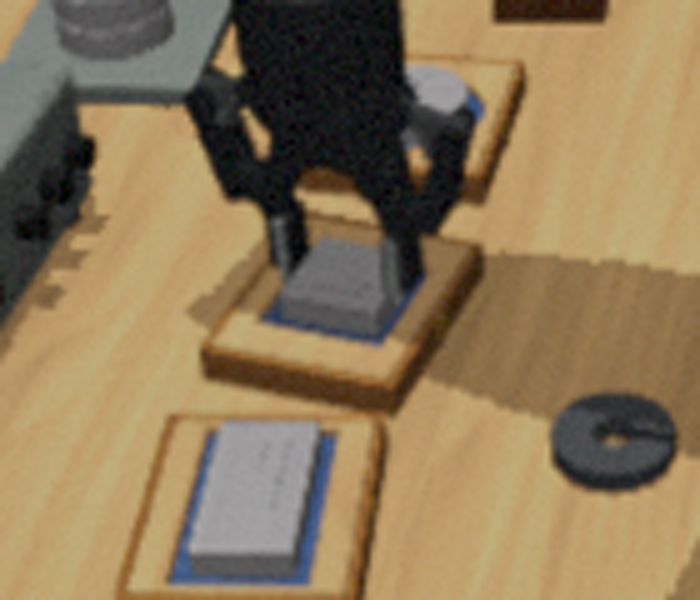

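Call:
arm_command(series=[{"dx":0.001,"dy":0.0022,"dz":0.0025,"ax":0,"ay":0,"az":0,"fingers":0.042},{"dx":0,"dy":0,"dz":0.0015,"ax":0,"ay":0,"az":0,"fingers":0.042},{"dx":0,"dy":0,"dz":0,"ax":0,"ay":0,"az":0,"fingers":0.042}])

```text
time: 16.5
tool_pos: [0.6483, -0.073, 0.0248]
ee_rot: [0.998, -0.07, 0.0, 0.0]
wrist_force: [-0.7, -0.2, -3.2]
width: 0.048
```

```bash
python3 g.py 649 -73 21.8 -8.1
```

```text
t 16.5 p [648.3 -73.   24.8] phi -8.04 tilt [0.0009 0.0001] w 48.0 F [-0.7 -0.2 -3.2] q6 1.49
tool d mm [ 0.7 -0.   3. ] az 0.001 rows 1.0
```

Call:
arm_command(series=[{"dx":0,"dy":0,"dz":0.0015,"ax":0,"ay":0,"az":0,"fingers":0.042},{"dx":0,"dy":0,"dz":0.0015,"ax":0,"ay":0,"az":0,"fingers":0.042},{"dx":0,"dy":0,"dz":0,"ax":0,"ay":0,"az":0,"fingers":0.042}])

```text
time: 16.75
tool_pos: [0.6483, -0.0728, 0.0219]
ee_rot: [0.998, -0.07, 0.0, 0.0]
wrist_force: [-0.9, -0.0, 1.4]
width: 0.048
```

Contact, so I release the square, lift and head to the small disc.

Call:
arm_command(series=[{"dx":0,"dy":0,"dz":0,"ax":0,"ay":0,"az":0,"fingers":0.052},{"dx":0,"dy":0,"dz":0,"ax":0,"ay":0,"az":0,"fingers":0.058},{"dx":0,"dy":0,"dz":0,"ax":0,"ay":0,"az":0,"fingers":0.064},{"dx":0,"dy":0,"dz":-0.005,"ax":0,"ay":0,"az":0,"fingers":0.068},{"dx":0,"dy":0,"dz":-0.02,"ax":0,"ay":0,"az":0,"fingers":0.075}])

```text
time: 17.17
tool_pos: [0.6458, -0.0723, 0.044]
ee_rot: [0.998, -0.07, -0.002, -0.0]
wrist_force: [-1.0, -0.5, -0.7]
width: 0.0749
```

Call:
arm_command(series=[{"dx":0,"dy":0,"dz":-0.025,"ax":0,"ay":0,"az":0,"fingers":0.08},{"dx":0,"dy":0,"dz":-0.025,"ax":0,"ay":0,"az":0,"fingers":0.08},{"dx":0,"dy":0,"dz":0,"ax":0,"ay":0,"az":0,"fingers":0.08}])

```text
time: 17.42
tool_pos: [0.6509, -0.0733, 0.1019]
ee_rot: [0.998, -0.07, 0.004, 0.001]
wrist_force: [1.5, -0.3, 0.6]
width: 0.0798
```

```bash
python3 g.py 489 235.2 90 -8.1;python3 - <<'E'
from h import *
for n,(a,b,c,d) in (("side",(120,240,190,330)),):
  im=camera(n); cv2.imwrite(f"pics/s15{n}.png",cv2.resize(im[a:b,c:d],None,fx=5,fy=5,interpolation=cv2.INTER_CUBIC)[:,:,::-1])
E
```

```text
t 17.42 p [650.9 -73.3 101.9] phi -8.02 tilt [0.0076 0.0006] w 79.8 F [ 1.5 -0.3  0.6] q6 1.49
tool d mm [-203.5 -282.9   10.1] az 0.001 rows 9.0
```

View pics/s15side.png

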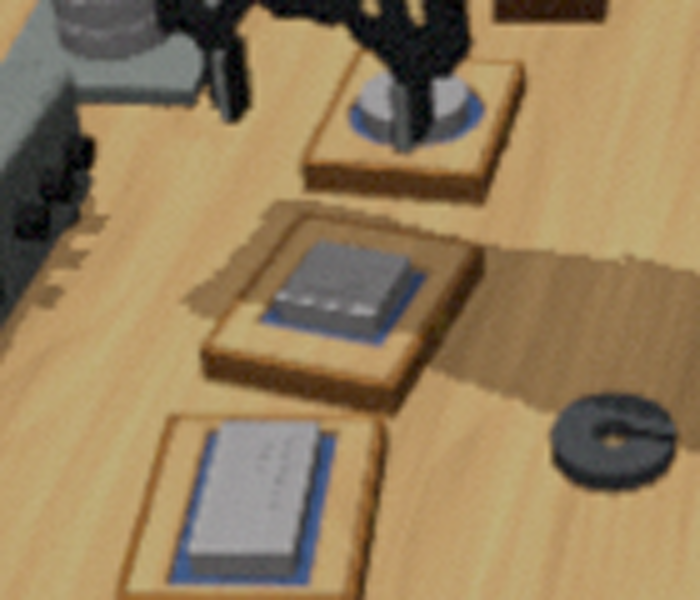

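Call:
arm_command(series=[{"dx":-0.01,"dy":-0.0141,"dz":0,"ax":0,"ay":0,"az":0,"fingers":0.08},{"dx":-0.0201,"dy":-0.0283,"dz":0,"ax":0,"ay":0,"az":0,"fingers":0.08},{"dx":-0.0201,"dy":-0.0283,"dz":0,"ax":0,"ay":0,"az":0,"fingers":0.08},{"dx":-0.0201,"dy":-0.0283,"dz":0,"ax":0,"ay":0,"az":0,"fingers":0.08},{"dx":-0.0201,"dy":-0.0283,"dz":0,"ax":0,"ay":0,"az":0,"fingers":0.08}])

```text
time: 17.88
tool_pos: [0.5748, 0.067, 0.0956]
ee_rot: [0.998, -0.07, -0.001, -0.0]
wrist_force: [0.6, -0.1, -0.4]
width: 0.08
```

Call:
arm_command(series=[{"dx":-0.0201,"dy":-0.0283,"dz":0,"ax":0,"ay":0,"az":0,"fingers":0.08},{"dx":-0.0201,"dy":-0.0283,"dz":0,"ax":0,"ay":0,"az":0,"fingers":0.08},{"dx":-0.0201,"dy":-0.0283,"dz":0,"ax":0,"ay":0,"az":0,"fingers":0.08},{"dx":-0.0201,"dy":-0.0283,"dz":0,"ax":0,"ay":0,"az":0,"fingers":0.08},{"dx":-0.0201,"dy":-0.0283,"dz":0,"ax":0,"ay":0,"az":0,"fingers":0.08}])

```text
time: 18.3
tool_pos: [0.495, 0.2213, 0.0958]
ee_rot: [0.998, -0.07, -0.0, 0.0]
wrist_force: [0.4, 0.7, 0.5]
width: 0.0801
```

Call:
arm_command(series=[{"dx":-0.01,"dy":-0.0141,"dz":0.01,"ax":0,"ay":0,"az":0,"fingers":0.08},{"dx":0,"dy":0,"dz":0.02,"ax":0,"ay":0,"az":0,"fingers":0.08},{"dx":0,"dy":0,"dz":0.01,"ax":0,"ay":0,"az":0,"fingers":0.075},{"dx":0,"dy":0,"dz":0,"ax":0,"ay":0,"az":0,"fingers":0.07}])

```text
time: 18.63
tool_pos: [0.4865, 0.2348, 0.0539]
ee_rot: [0.998, -0.07, -0.002, 0.001]
wrist_force: [-0.7, -0.0, -0.0]
width: 0.0701
```

```bash
python3 - <<'E'
from h import *
for n,(a,b,c,d) in (("side",(220,340,230,370)),):
  im=camera(n); cv2.imwrite(f"pics/s16{n}.png",cv2.resize(im[a:b,c:d],None,fx=4,fy=4,interpolation=cv2.INTER_CUBIC)[:,:,::-1])
E
python3 g.py 489 235.2 4 -8.1
```

```text
t 18.68 p [487.4 234.7  55.1] phi -8.04 tilt [-0.0026  0.0014] w 70.0 F [-0.2  0.2 -0.6] q6 2.02
tool d mm [ 1.6 -0.8 51.1] az 0.001 rows 2.0
```

View pics/s16side.png

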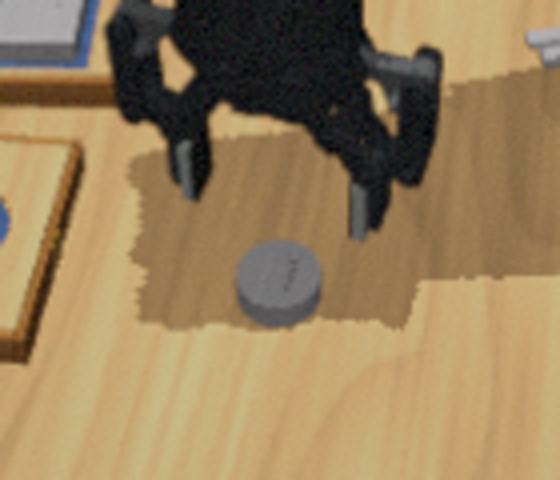

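Call:
arm_command(series=[{"dx":0.0005,"dy":-0.0005,"dz":0.02,"ax":0,"ay":0,"az":0,"fingers":0.07},{"dx":0,"dy":0,"dz":0.018,"ax":0,"ay":0,"az":0,"fingers":0.07},{"dx":0,"dy":0,"dz":0.012,"ax":0,"ay":0,"az":0,"fingers":0.07},{"dx":0,"dy":0,"dz":0,"ax":0,"ay":0,"az":0,"fingers":0.06},{"dx":0,"dy":0,"dz":0,"ax":0,"ay":0,"az":0,"fingers":0.05}], grip_force=50)

```text
time: 19.1
tool_pos: [0.4893, 0.2352, 0.0066]
ee_rot: [0.998, -0.071, -0.0, 0.0]
wrist_force: [0.1, -0.5, -0.3]
width: 0.0503
```

Call:
arm_command(series=[{"dx":0,"dy":0,"dz":0,"ax":0,"ay":0,"az":0,"fingers":0.04},{"dx":0,"dy":0,"dz":0,"ax":0,"ay":0,"az":0,"fingers":0.032},{"dx":0,"dy":0,"dz":0,"ax":0,"ay":0,"az":0,"fingers":0.032},{"dx":0,"dy":0,"dz":0,"ax":0,"ay":0,"az":0,"fingers":0.032}])

```text
time: 19.43
tool_pos: [0.4899, 0.2358, 0.0078]
ee_rot: [0.998, -0.07, 0.001, -0.0]
wrist_force: [-1.1, -2.0, 6.0]
width: 0.0374
```

Call:
arm_command(series=[{"dx":0,"dy":0,"dz":-0.004,"ax":0,"ay":0,"az":0,"fingers":0.032},{"dx":0,"dy":0,"dz":-0.008,"ax":0,"ay":0,"az":0,"fingers":0.032},{"dx":0,"dy":0,"dz":-0.02,"ax":0,"ay":0,"az":0,"fingers":0.032},{"dx":0,"dy":0,"dz":-0.025,"ax":0,"ay":0,"az":0,"fingers":0.032},{"dx":0,"dy":0,"dz":-0.018,"ax":0,"ay":0,"az":0,"fingers":0.032}])

```text
time: 19.85
tool_pos: [0.4895, 0.236, 0.0838]
ee_rot: [0.998, -0.07, 0.001, -0.0]
wrist_force: [0.7, 0.1, -1.7]
width: 0.0371
```

```bash
python3 - <<'E'
from h import *
for n,(a,b,c,d) in (("side",(220,340,230,370)),):
  im=camera(n); cv2.imwrite(f"pics/s17{n}.png",cv2.resize(im[a:b,c:d],None,fx=4,fy=4,interpolation=cv2.INTER_CUBIC)[:,:,::-1])
E
python3 g.py 645.2 236 80 -8.1
```

```text
t 19.9 p [491.5 236.7  86.8] phi -8.01 tilt [ 0.0054 -0.0027] w 37.3 F [1.7 0.9 2.4] q6 2.03
tool d mm [152.3 -20.7   7.7] az 0.001 rows 4.0
```

View pics/s17side.png

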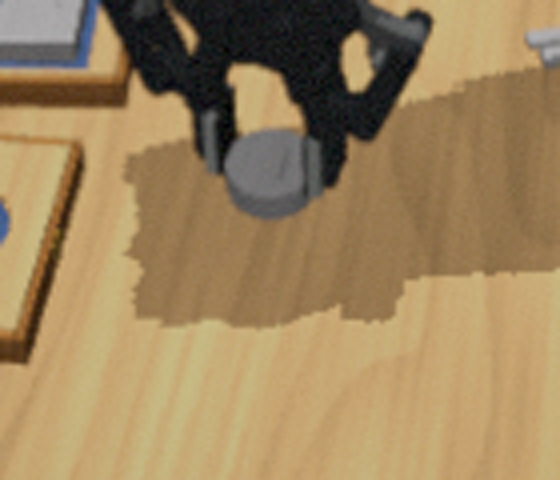

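Call:
arm_command(series=[{"dx":0.015,"dy":-0.0022,"dz":0,"ax":0,"ay":0,"az":0,"fingers":0.032},{"dx":0.031,"dy":-0.0044,"dz":0,"ax":0,"ay":0,"az":0,"fingers":0.032},{"dx":0.031,"dy":-0.0044,"dz":0,"ax":0,"ay":0,"az":0,"fingers":0.032},{"dx":0.031,"dy":-0.0044,"dz":0,"ax":0,"ay":0,"az":0,"fingers":0.032},{"dx":0.031,"dy":-0.0044,"dz":0,"ax":0,"ay":0,"az":0,"fingers":0.032}])

```text
time: 20.32
tool_pos: [0.6308, 0.2361, 0.0821]
ee_rot: [0.998, -0.07, 0.0, -0.0]
wrist_force: [1.4, -0.2, -1.1]
width: 0.0376
```

Call:
arm_command(series=[{"dx":0.015,"dy":-0.002,"dz":0,"ax":0,"ay":0,"az":0,"fingers":0.032},{"dx":0,"dy":0,"dz":0,"ax":0,"ay":0,"az":0,"fingers":0.032},{"dx":0,"dy":0,"dz":0,"ax":0,"ay":0,"az":0,"fingers":0.032}])

```text
time: 20.57
tool_pos: [0.6448, 0.2357, 0.0811]
ee_rot: [0.998, -0.07, -0.0, -0.0]
wrist_force: [0.2, -1.1, -1.3]
width: 0.0373
```

```bash
python3 g.py 645.2 236 27 -8.1
```

```text
t 20.57 p [644.8 235.7  81.1] phi -8.05 tilt [-0.0004  0.    ] w 37.3 F [ 0.2 -1.1 -1.3] q6 1.96
tool d mm [ 0.4 -0.3 54.1] az 0.001 rows 2.0
```

Call:
arm_command(series=[{"dx":0,"dy":0,"dz":0.015,"ax":0,"ay":0,"az":0,"fingers":0.032},{"dx":0,"dy":0,"dz":0.018,"ax":0,"ay":0,"az":0,"fingers":0.032},{"dx":0,"dy":0,"dz":0.012,"ax":0,"ay":0,"az":0,"fingers":0.032},{"dx":0,"dy":0,"dz":0.008,"ax":0,"ay":0,"az":0,"fingers":0.032},{"dx":0,"dy":0,"dz":0,"ax":0,"ay":0,"az":0,"fingers":0.032}])

```text
time: 20.98
tool_pos: [0.6426, 0.2357, 0.0266]
ee_rot: [0.998, -0.07, -0.002, 0.001]
wrist_force: [-0.3, -0.3, -1.8]
width: 0.0372
```

Call:
arm_command(series=[{"dx":0,"dy":0,"dz":0.001,"ax":0,"ay":0,"az":0,"fingers":0.032},{"dx":0,"dy":0,"dz":0,"ax":0,"ay":0,"az":0,"fingers":0.032}])

```text
time: 21.15
tool_pos: [0.6449, 0.2361, 0.0281]
ee_rot: [0.998, -0.07, 0.0, -0.0]
wrist_force: [0.2, -0.0, -2.3]
width: 0.0369
```

```bash
python3 - <<'E'
from h import *
for n,(a,b,c,d) in (("side",(210,330,150,290)),):
  im=camera(n); cv2.imwrite(f"pics/s18{n}.png",cv2.resize(im[a:b,c:d],None,fx=4,fy=4,interpolation=cv2.INTER_CUBIC)[:,:,::-1])
E
python3 g.py 645.2 236 22.8 -8.1
```

```text
t 21.2 p [645.1 236.1  28.3] phi -8.01 tilt [ 0.0012 -0.0005] w 37.3 F [ 0.7  0.4 -1.3] q6 1.96
tool d mm [0.1 0.1 5.5] az 0.001 rows 1.0
```

View pics/s18side.png

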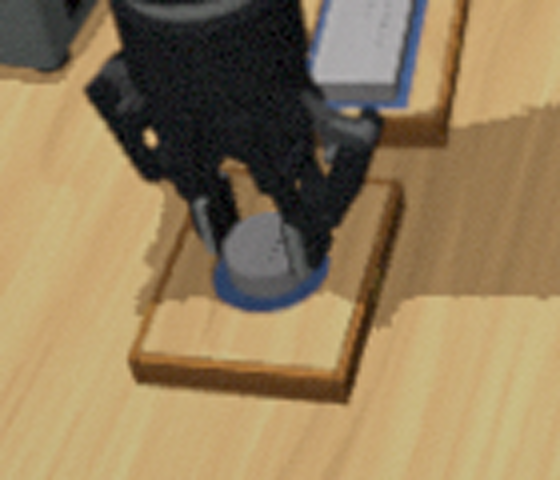

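Call:
arm_command(series=[{"dx":0,"dy":0,"dz":0.0025,"ax":0,"ay":0,"az":0,"fingers":0.032},{"dx":0,"dy":0,"dz":0.0015,"ax":0,"ay":0,"az":0,"fingers":0.032},{"dx":0,"dy":0,"dz":0.001,"ax":0,"ay":0,"az":0,"fingers":0.032},{"dx":0,"dy":0,"dz":0,"ax":0,"ay":0,"az":0,"fingers":0.032}])

```text
time: 21.53
tool_pos: [0.6448, 0.236, 0.023]
ee_rot: [0.998, -0.07, 0.0, -0.0]
wrist_force: [-2.2, -1.2, 3.0]
width: 0.0371
```

Call:
arm_command(series=[{"dx":0,"dy":0,"dz":0,"ax":0,"ay":0,"az":0,"fingers":0.042},{"dx":0,"dy":0,"dz":0,"ax":0,"ay":0,"az":0,"fingers":0.048},{"dx":0,"dy":0,"dz":0,"ax":0,"ay":0,"az":0,"fingers":0.054},{"dx":0,"dy":0,"dz":-0.005,"ax":0,"ay":0,"az":0,"fingers":0.06},{"dx":0,"dy":0,"dz":-0.02,"ax":0,"ay":0,"az":0,"fingers":0.065}])

```text
time: 21.95
tool_pos: [0.6424, 0.2354, 0.0447]
ee_rot: [0.998, -0.07, -0.003, 0.001]
wrist_force: [-0.5, 0.7, 0.6]
width: 0.0651
```

Call:
arm_command(series=[{"dx":0,"dy":0,"dz":-0.025,"ax":0,"ay":0,"az":0,"fingers":0.065},{"dx":-0.02,"dy":0,"dz":-0.03,"ax":0,"ay":0,"az":0,"fingers":0.065},{"dx":-0.035,"dy":0,"dz":-0.02,"ax":0,"ay":0,"az":0,"fingers":0.065},{"dx":-0.035,"dy":0,"dz":-0.02,"ax":0,"ay":0,"az":0,"fingers":0.065},{"dx":-0.035,"dy":0,"dz":-0.02,"ax":0,"ay":0,"az":0,"fingers":0.065}])

```text
time: 22.37
tool_pos: [0.5195, 0.2533, 0.1635]
ee_rot: [0.998, -0.07, 0.0, -0.0]
wrist_force: [0.3, -0.4, 1.2]
width: 0.0653
```

Call:
arm_command(series=[{"dx":-0.035,"dy":0,"dz":-0.01,"ax":0,"ay":0,"az":0,"fingers":0.065},{"dx":-0.035,"dy":0,"dz":-0.01,"ax":0,"ay":0,"az":0,"fingers":0.065},{"dx":-0.035,"dy":0,"dz":0,"ax":0,"ay":0,"az":0,"fingers":0.065},{"dx":-0.035,"dy":0,"dz":0,"ax":0,"ay":0,"az":0,"fingers":0.065},{"dx":-0.02,"dy":0,"dz":0,"ax":0,"ay":0,"az":0,"fingers":0.065}])

```text
time: 22.78
tool_pos: [0.359, 0.2757, 0.1829]
ee_rot: [0.998, -0.069, -0.0, -0.0]
wrist_force: [0.1, -0.4, 0.1]
width: 0.065
```

```bash
python3 - <<'E'
from h import *
for n in ("side","top"):
  im=camera(n); cv2.imwrite(f"pics/s19{n}.png",im[:,:,::-1])
  cv2.imwrite(f"pics/s19c{n}.png",cv2.resize(im[100:320,150:330] if n=="side" else im[100:190,170:470],None,fx=2.6,fy=2.6,interpolation=cv2.INTER_CUBIC)[:,:,::-1])
E
python3 m.py
```

```text
round_large top 0.83 [294. 375.] [ 328.  -120.8] rect [ 328.4 -120.4] [61.9 56.4] 43.2
round_large top 0.78 [141. 425.] [ 656.8 -244. ] rect [ 657.  -244.1] [54.5 62.2] 87.0
round_large top 0.47 [154. 346.] [646.6 -73.4] rect [647.4 -73.3] [120.5 104.7] 81.5
round_large side 0.81 [141. 271.] [ 662.1 -254.7] rect [ 663.  -255.3] [62.1 83.2] 18.8
round_small top 0.61 [149. 203.] [645.3 237.1] rect [645.  237.8] [43.9 41.3] 44.4
round_small side 0.72 [275. 218.] [647.9 229.6] rect [647.7 229.2] [38.6 52.8] 33.8
square_block top 0.81 [146. 345.] [650.  -73.5] rect [650.4 -73.9] [50.8 54. ] 82.1
square_block side 0.95 [174. 260.] [651.7 -81. ] rect [652.  -82.3] [66.4 58.5] 81.7
oblong_block top 0.91 [145. 275.] [648.6  78.5] rect [649.2  78.7] [49.7 86.7] 7.9
oblong_block top 0.72 [270. 430.] [ 372.6 -238.4] rect [ 372.7 -238.4] [84.6 44.5] 1.0
oblong_block side 0.65 [218. 241.] [649.8  72.2] rect [650.3  71.6] [49.9 96.5] 9.1
mount_gear top 0.74 [239. 475.] [ 434.9 -332.8] rect [ 435.1 -333. ] [29.2 33.3] 16.3
mount_gear side 0.65 [134. 350.] [ 439.6 -319.4] rect [ 440.2 -320.6] [14.3 5
[... 431 characters left out ...]
50.3 110.5] 89.9
case_round_small top 0.87 [158. 211.] [642.9 234.6] rect [643.  234.5] [101.8 122.9] 3.4
case_round_small side 0.66 [288. 219.] [640.4 247.6] rect [642.3 242.1] [105.3 135.1] 3.6
case_square top 0.71 [154. 344.] [646.9 -72.6] rect [647.7 -72.6] [122.2 105.6] 80.9
case_square side 0.86 [188. 259.] [643.7 -53. ] rect [645.6 -62.8] [145.5 111.5] 83.4
case_square side 0.4 [354. 325.] [423.8 358.4] rect [424. 358.] [27.3 35.5] 8.6
case_oblong top 0.91 [155. 275.] [642.4  78.8] rect [644.7  78.3] [101.8 118.8] 7.9
case_oblong side 0.81 [235. 241.] [641.3 100.8] rect [644.9  87.7] [100.7 134.5] 8.9
case_oblong side 0.59 [287. 218.] [640.7 246.7] rect [642.8 241.3] [107.8 134.1] 3.6
```

View pics/s19cside.png

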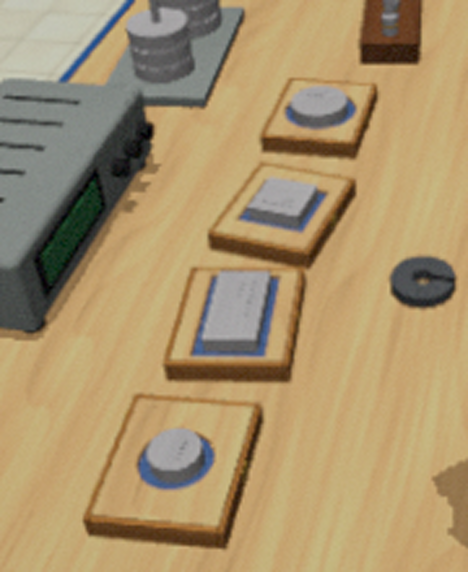

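View pics/s19ctop.png

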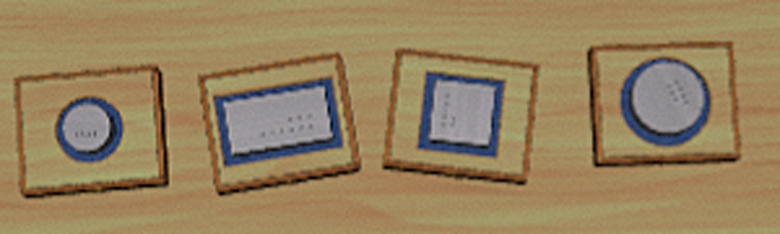

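View pics/s19top.png

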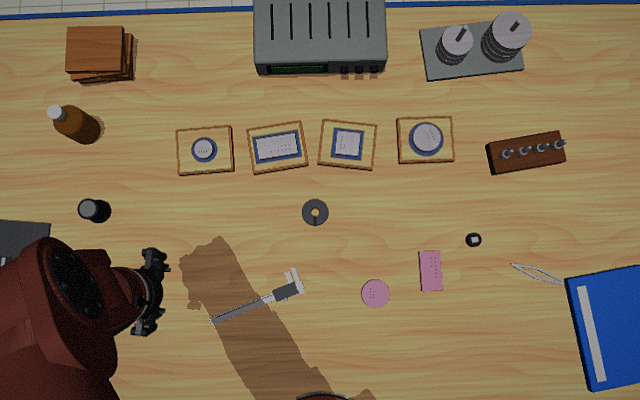

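```bash
python3 - <<'E'
from station import *
s=get_state(); print(s["time"],s["wrist_force"],abs(s["qvel"]).max()); print(hand_in())
E
```

```text
23.9833 [ 0.39445677 -0.18046467  0.3832407 ] 0.0021896795373324415
the job is handed in; nothing more can be done
None
```

All four blocks are back in the cases with matching recesses. I lowered each one until the wrist force showed contact before releasing it. I handed the job in at about 24 s; hand-in reports no verdict.

**Blocks:** In the final top and side pictures each block lies inside its recess with blue felt showing all round and none visibly on a rim. The indented faces are up. The top-camera centres lie about 2–4 mm from where I measured the case centres, within the 14 mm limit. These were computed for a height of 16 mm, although the tops stand about 31 mm up.

**Mounts:** Both were found where they stood at the start. `mount_bar` was hidden by the arm in the last top picture, so it was confirmed only from the side camera, within about 1 mm. The top detector missed `mount_gear` at the start, so its position was compared only by eye there. The side detector put it about 5 mm off in x on a poor outline, which I took as detector error.

**Other disagreements:**
- Side-camera positions differ from the top camera by up to about 10 mm in y, because the side outlines include the side walls.
- The gripper read 2–3 mm below the true block widths on every grasp.
- My first moves were refused because rows left out some fields; nothing moved.

I left the pink look-alikes alone.

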